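# Two chocolates from the red dispenser

### The job

A guest at the coffee counter wants two red chocolates. Turn the paddle knob of the red sweets dispenser clockwise (seen from above) by exactly two of its 30 degree clicks, no more, so that two chocolates drop into the white bowl standing under its outlet, then let the knob go. Leave the blue dispenser's knob as it is and the white bowl in its place.

Things in the scene. Friction and masses are not known exactly. Their poses are not given: they have to be found in the camera images.
- red_knob_grip (a point): Where to pinch the red paddle knob: on its vertical axis, 172 mm above the table. An upright flat paddle, 64 mm long, 14 mm thick, from 143 to 192 mm above the table, a white pointer mark on top towards one end, stands on a red disc 56 mm across. The frame turns with the knob: x along the paddle to the pointer end, y across its thickness, z up. At the start x points to the outlet.
- red_dispenser: The red dispenser, fixed to the table: steel foot, grey column, on it a clear drum 162 mm across (lid's top 132 mm above the table) with a ring of pockets holding red chocolates; the knob stands on the lid's middle. Origin on the knob's axis, at the table; x towards the outlet, which faces away from the robot within 35 degrees of straight ahead; z up.
- red_knob (a joint): Angle of the red knob in rad: 0 at the start, growing clockwise seen from above. Sprung detents every 30 degrees (0.524) resist with at most 0.07 N m; a released knob snaps to the nearest. Each click brings one pocket to the outlet; its chocolate falls a little past half way through the click. Stops just below 0 and just past three clicks (1.571).
- red_bowl: White bowl, 116 mm across the rim, 46 mm high, loose on the dispenser's foot (8 mm above the table), partly under the drum, on the outlet's side, its centre about 85 mm from the knob's axis. Origin at the centre of its underside, z up.
- red_choc1_center (a point): Centre of the first red chocolate to fall, a ball of 24 mm diameter, at the start in the drum one click before the outlet. It is not to be handled.
- red_choc2_center (a point): Centre of the second red chocolate to fall, the same, at the start two clicks before the outlet.
- blue_knob (a joint): Angle of the knob of the blue dispenser, which is the same but for its blue knob, blue chocolates and blue bowl; in rad, 0 at the start. To be left alone. The two dispensers stand side by side 0.28 to 0.55 m apart, either one on the left.
Mind the look-alikes: they are no part of the job. Leave any green, orange or pink look-alike of the red_bowl alone.

How it is judged:
By the outcome, as a careful person would: the job done as asked, in the order asked, and still so for the second after the job is handed in, with the robot touching nothing.
It also fails if it takes over 35 s, if anything falls off the work surface, if the arm or the gripper's body presses on something with over 40 N, if the wrist force passes 120 N, or if a joint passes its speed limit or range.

### The arm

A 6-joint arm with a two-finger parallel gripper is mounted at the origin on the work surface. World frame = base frame: x ahead of the robot, y to its left, z up, the work surface at z = 0. Lengths are in m, angles in rad, forces in N, time in s.
With the tool pointing down it reaches from about 0.375 to 0.75 m from the base axis. Payload 9 kg.
Tool frame: the origin (TCP) lies between the finger pads; the fingertips stand 19 mm ahead of it and the grasp point (between the pads) is the TCP; z points along the fingers, y is the direction in which the jaws open and shut (so a half turn about z gives the same grasp; the last joint's range is limited). The gripper opens to 85 mm and grips with 20 to 120 N. Pads are 22 mm wide; open, the fingers measure 114 mm over their backs; the gripper's body (76 mm by 85 mm) begins 54 mm behind the grasp point. The pads swing forward as they close: fully open they stand 13 mm farther back than shut.
Start: joints at [1.043, 0.104, 0.097, 1.564, 0, 1.353], TCP at [0.183, 0.571, 0.25] pointing down, gripper open.
Joint ranges: [-2.99, 2.99], [-0.84, 1.86], [-1.1, 1.16], [-1.84, 2.11], [-1.51, 1.56], [-3.14, 3.14]. Speed limits (rad/s): [2.22, 2.22, 2.57, 3.14, 3.14, 3.14].

### API

Orientations are given as a 3x3 rotation matrix whose columns are the frame's x, y, z axes.
In Python, from bench import state, get_image, camera_info, hand_in, recognise, trace gives the robot as it stands. The module is installed in compiled form; this text tells all that it offers.
- The arm moves only by the tool apply_moves, never from a script. Its argument "motion" is a list of rows, each an object with "xyz": the shift along the tool's x, y, z in mm, a list of three; "twist": the turn about the tool's z in rad; "fingers": the closure, from -1 (fully open) to 1 (shut). In form: [{"xyz": [dx, dy, dz], "twist": twist, "fingers": fingers}, ...]. A call has 1 to 5 rows; each row shifts and turns the commanded pose from where the row before left it, along the tool's axes as they then stand; what a row does not reach is not made up. A row lasts 1/8 s, in which the tool goes at most 62.5 mm and 10.7 degrees, less where a joint would pass 70% of its speed; a pose out of reach is approached as far as the arm can. A call is refused whole if a number of a shift passes 62.5 or a number of a turn 0.188, either way. A call with a gripper value outside its range is refused whole. The fingers move at their own pace and stop on an object; "grip_force" is the grip in N (left out, the last holds). Time passes only in rows, so rows that do not move let the fingers close. It gives the time, the measured TCP pose, the force and the opening at its end, in the units of the state.
- state(): the state, without advancing time (a new reading comes with each control period).
- get_image(name): name is "scene" or "side" or "wrist"; returns the picture (400x640x3 uint8, red, green, blue); there is no depth.
- camera_info(name): a dict with "camera_matrix" (3x3 intrinsics, pixels), "world_to_cam" (4x4, takes a point from world to camera coordinates). Camera axes: x right, y down, z forward; pixel columns grow to the right and rows downward; lengths in m; the calibration is good to about 2 mm. A picture is of the moment at which its call begins: read the wrist's pose just before it. camera_info takes no time and is no camera call; for the wrist camera it gives the pose at the moment of the call.
- hand_in(): hands the job in, once; it reports no verdict.
Trained networks look in the newest picture that a camera, given by its name, has taken for a name from the list of things; names that differ only in an ending like _2 or _b are one class to them, and where a whole thing is asked for, a point or a joint stands for the part that bears it (a point fixed in the world has none). Each returns a list of dicts, best first, with "conf" (0 to 1); they miss things now and then, are a little off and sometimes report something else, mostly with a low value. They report only what shows in the picture. A call takes as long as a camera call. They do not tell look-alikes from the thing itself.
- recognise(label, camera): "location" ([column, row] in pixels, amid what is visible of it).
- trace(label, camera): "region" (400x640 bool, what is visible of it) and "location" ([column, row] in pixels, amid what is visible of it).
The state is a dict: "time_s": time; "q": joint angles; "joint_velocities": joint speeds; "joint_efforts": joint torques, N m; "eef_pos": TCP position; "ee_rot": TCP orientation; "wrist_force": force on the tool from outside, world axes, zero at the start; "moment": the same for the moment, N m; "opening": finger opening in m.
Only numpy, scipy, OpenCV 4.12 (cv2) and the standard library are available. Lean on these libraries where they do the work, as an engineer would, in place of code of your own. Each camera call takes 0.05 s, during which the arm holds its last target.

## Working session

There is one attempt and no reset: what is moved stays moved. The work goes in short steps, Python scripts to look and compute and a tool call to move; the robot and the scene stay as the last step left them, time stands still between calls to the robot, and variables do not carry over. Pictures are saved under pics/ and viewed, and the job is handed in when it is done.

Besides the shell and the picture viewer there is one more tool, called after "Emit:" by a JSON object that holds its "op" and its "data". apply_moves: Moves the arm, as the interface text tells. Its arguments: {"type":"object","properties":{"motion":{"type":"array","items":{"type":"object","properties":{"xyz":{"type":"array","items":{"type":"number"}},"twist":{"type":"number"},"fingers":{"type":"number"}}}},"grip_force":{"type":"number"}},"required":["motion"]}

```bash
mkdir -p pics; python3 - <<'E'
from bench import *
import cv2,numpy as np
s=state();print(s['time_s'],s['eef_pos'],s['ee_rot'],s['opening'],s['wrist_force'])
for n in['scene','side']:
    im=get_image(n);cv2.imwrite(f'pics/{n}0.png',im[:,:,::-1].copy())
    c=camera_info(n);print(n,c['camera_matrix'],c['world_to_cam'])
    for l in['red_knob_grip','red_dispenser','red_bowl']:
        print(l,[(round(d['conf'],2),d['location']) for d in recognise(l,n)])
E
```

```text
0.0 [0.18275272 0.57116287 0.249518  ] [[-9.52402246e-01  3.04843402e-01 -6.79445239e-04]
 [ 3.04844018e-01  9.52401587e-01 -1.15865629e-03]
 [ 2.93895999e-04 -1.31063167e-03 -9.99999098e-01]] 0.08535850253624708 [ 0.8763719   0.39363283 -0.47162983]
scene [[403.80578659   0.         324.1547681 ]
 [  0.         403.80578659 197.56736004]
 [  0.           0.           1.        ]] [[-0.67680677  0.73609882  0.00954594  0.27236779]
 [ 0.6239095   0.58044028 -0.52328388 -0.32086175]
 [-0.39072949 -0.34820627 -0.85210496  1.19382187]
 [ 0.          0.          0.          1.        ]]
red_knob_grip [(0.93, [372.3, 239.2]), (0.69, [366.6, 255.9])]
red_dispenser [(0.98, [366.3, 254.4])]
red_bowl [(0.97, [456.0, 308.3]), (0.71, [328.8, 288.8]), (0.71, [284.5, 214.6])]
side [[365.06278038   0.         316.94779694]
 [  0.         365.06278038 197.17377778]
 [  0.           0.           1.        ]] [[-0.95336047  0.3015534  -0.01301366  0.47148082]
 [ 0.25211302  0.77186667 -0.5836616  -0.11489503]
 [-0.16596033 -0.55972081 -0.81189272  1.16061583]
 [ 0.          0.          0.          1.        ]]
red_knob_grip [(0.85, [330.4, 252.3])]
red_dispenser [(0.72, [294.9, 113.5]), (0.63, [323.5, 266.4])]
red_bowl [(0.94, [281.9, 276.1]), (0.87, [387.9, 234.3]), (0.66, [376.4, 349.5]), (0.6, [290.4, 214.8]), (0.45, [293.2, 113.7])]
```

View pics/scene0.png

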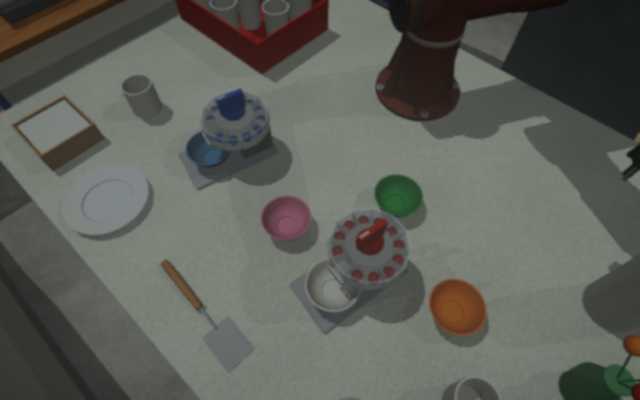

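View pics/side0.png

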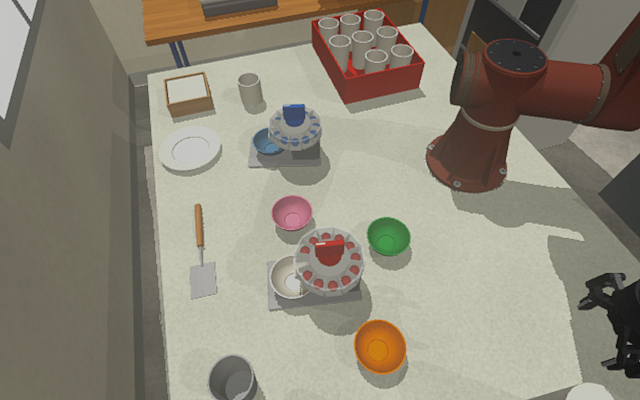

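The red dispenser is at about (368,247) in the scene view and (330,260) in the side view, with its white bowl at (332,287) and (292,278). I'll zoom in on the knob.

```bash
python3 - <<'E'
import cv2,numpy as np
a=cv2.imread('pics/scene0.png')[195:335,285:425];b=cv2.imread('pics/side0.png')[205:315,260:370]
a=np.clip(a*1.8,0,255).astype('uint8')
cv2.imwrite('pics/z0.png',np.hstack([cv2.resize(a,(400,400),interpolation=2),cv2.resize(b,(400,400),interpolation=2)]))
E
```

```text
(no output)
```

View pics/z0.png

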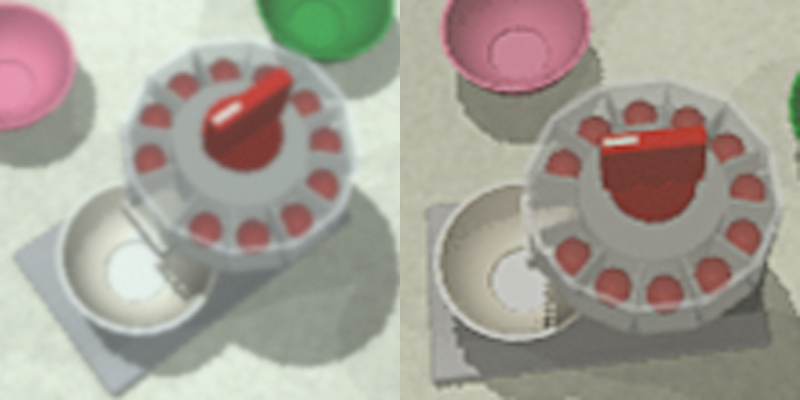

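```bash
cat > fit.py <<'E'
from bench import *
import cv2,numpy as np
from scipy.optimize import minimize
S=8
def proj(c,P):
    q=P@c['world_to_cam'][:3,:3].T+c['world_to_cam'][:3,3]; k=q@c['camera_matrix'].T
    return k[:,:2]/k[:,2:]
def sil(c,p,x0,y0,w,h,n=4):
    x,y,a=p; R=np.array([[np.cos(a),-np.sin(a)],[np.sin(a),np.cos(a)]])
    m=np.zeros((h*n,w*n),np.uint8)
    b=np.array([[i*.032,j*.007] for i in(-1,1) for j in(-1,1)])@R.T+[x,y]
    t=np.linspace(0,2*np.pi,60); d=np.c_[np.cos(t),np.sin(t)]*.028+[x,y]
    for pts,zs in((b,(.143,.192)),(d,(.132,.143))):
        P=np.vstack([np.c_[pts,np.full(len(pts),z)] for z in zs])
        u=(proj(c,P)-[x0-.5,y0-.5])*n-.5
        hull=cv2.convexHull((u*16).round().astype(np.int32))
        cv2.fillConvexPoly(m,hull,255,shift=4)
    return cv2.resize(m,(w,h),interpolation=cv2.INTER_AREA)/255.
def mask(im,x0,y0,w,h):
    c=im[y0:y0+h,x0:x0+w].astype(float)
    r,g,b=c[...,0],c[...,1],c[...,2]
    return c,(r-np.maximum(g,b))/(r+1)
E
python3 - <<'E'
from fit import *
cams={}
for n,box in(('scene',(340,210,60,60)),('side',(300,225,60,55))):
    im=cv2.imread(f'pics/{n}0.png')[:,:,::-1]
    c,s=mask(im,*box)
    m=(s>.62).astype(np.uint8)
    cn,lab,st,ce=cv2.connectedComponentsWithStats(m)
    i=1+np.argmax(st[1:,4]); mm=lab==i
    # fill (pointer mark) 
    mm=cv2.morphologyEx(mm.astype(np.uint8),cv2.MORPH_CLOSE,np.ones((5,5)))
    print(n,st[i],ce[i]+[box[0],box[1]],np.percentile(s,[50,80,90,95]))
    cams[n]=(camera_info(n),box,mm)
def cost(p,ns=('scene','side')):
    return sum(np.abs(sil(cams[n][0],p,*cams[n][1])-cams[n][2]).sum() for n in ns)
# init: backproject
def bp(c,u,z):
    R=c['world_to_cam'][:3,:3];t=c['world_to_cam'][:3,3]
    d=R.T@np.linalg.inv(c['camera_matrix'])@[*u,1];o=-R.T@t
    return o+d*(z-o[2])/d[2]
c=cams['side'][0]
A=bp(c,(315.3,244.9),.192);B=bp(c,(344.2,241.6),.192);M=(A+B)/2;print(A,B,np.linalg.norm(A-B))
p0=[M[0],M[1],np.arctan2(*(A-B)[1::-1])]
for ns in(('scene','side'),('scene',),('side',)):
    best=None
    for da in(-.2,0,.2):
        r=minimize(cost,np.array(p0)+[0,0,da],args=(ns,),method='Nelder-Mead',options=dict(initial_simplex=np.array([p0,np.add(p0,[.008,0,da]),np.add(p0,[0,.008,da]),np.add(p0,[0,0,da+.1])])))
        if best is None or r.fun<best.fun:best=r
    print(ns,best.x,best.fun)
    P=best.x
v=[]
r=best
for n in cams:
    ci,box,mm=cams[n]
    v.append(cv2.resize(np.dstack([mm*255,sil(ci,P,*box)*255,mm*0]).astype(np.uint8),(400,400),interpolation=0))
cv2.imwrite('pics/fit0.png',np.hstack(v))
E
```

```text
scene [30 11 15 12 62] [376.96774194 225.9516129 ] [-0.02380952  0.38636364  0.48529412  0.52780398]
side [16 15 28  7 85] [332.28235294 242.76470588] [0.0130719  0.42513514 0.48275862 0.53543307]
[0.57117931 0.23894284 0.192     ] [0.51005919 0.25040394 0.192     ] 0.062185413169797324
('scene', 'side') [0.4161748  0.19934006 3.21463499] 148.0
('scene',) [0.38140937 0.23371043 3.21463499] 62.0
('side',) [0.44906369 0.14600672 3.68130166] 86.0
```

View pics/fit0.png

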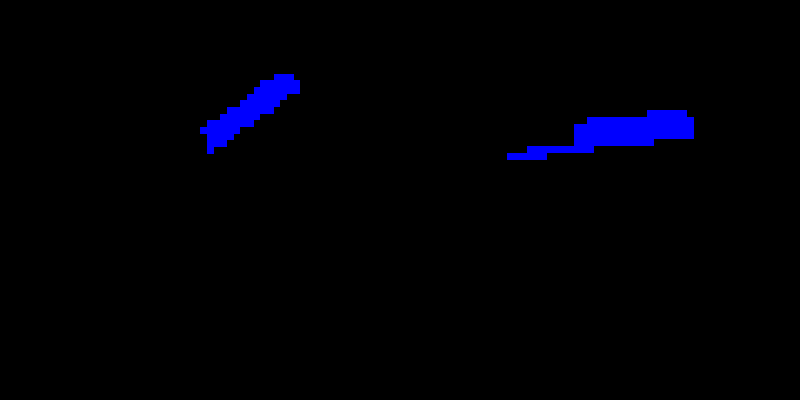

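```bash
python3 - <<'E'
from fit import *
def bp(c,u,z):
    R=c['world_to_cam'][:3,:3];t=c['world_to_cam'][:3,3]
    d=R.T@np.linalg.inv(c['camera_matrix'])@[*u,1];o=-R.T@t
    return o+d*(z-o[2])/d[2]
cams={}
for n,box in(('scene',(340,210,60,60)),('side',(300,225,60,55))):
    get_image(n)
    T=trace('red_knob',n);print(n,[(t['conf'],t['location'],t['region'].sum()) for t in T])
    x0,y0,w,h=box
    im=cv2.imread(f'pics/{n}0.png')[:,:,::-1]
    cams[n]=(camera_info(n),box,T[0]['region'][y0:y0+h,x0:x0+w].astype(np.uint8),im[y0:y0+h,x0:x0+w])
def cost(p,ns=('scene','side')):
    return sum(np.abs(sil(cams[n][0],p,*cams[n][1])-cams[n][2]).sum() for n in ns)
p0=np.array([.5406,.2447,-.186])
for ns in(('scene',),('side',),('scene','side')):
    best=None
    for da in(-.2,0,.2):
        q=p0+[0,0,da]
        r=minimize(cost,q,args=(ns,),method='Nelder-Mead',options=dict(initial_simplex=np.array([q,q+[.006,0,0],q+[0,.006,0],q+[0,0,.1]])))
        if best is None or r.fun<best.fun:best=r
    print(ns,best.x,best.fun)
P=best.x;print(P.tolist())
v=[]
for n in cams:
    ci,box,mm,im=cams[n]
    s=(sil(ci,P,*box)>.5).astype(np.uint8)
    o=cv2.resize(np.clip(im[:,:,::-1]*1.5,0,255).astype(np.uint8),(400,400),interpolation=0)
    for k,col in((s,(0,255,0)),(mm,(255,0,0))):
        cs,_=cv2.findContours(cv2.resize(k,(400,400),interpolation=0),0,2);cv2.drawContours(o,cs,-1,col,1)
    v.append(o)
cv2.imwrite('pics/fit1.png',np.hstack(v))
E
```

```text
scene [(0.87, [378.2, 238.0], np.int64(790))]
side [(0.72, [326.0, 254.8], np.int64(618)), (0.61, [293.8, 114.1], np.int64(426)), (0.48, [285.3, 277.6], np.int64(1093))]
('scene',) [ 0.53679609  0.24331299 -0.14243761] 68.82745098039216
('side',) [ 0.54293654  0.24312429 -0.261175  ] 83.85098039215686
('scene', 'side') [ 0.54008019  0.24315503 -0.18179291] 204.85882352941178
[0.5400801926747192, 0.2431550293385451, -0.18179291263787656]
```

View pics/fit1.png

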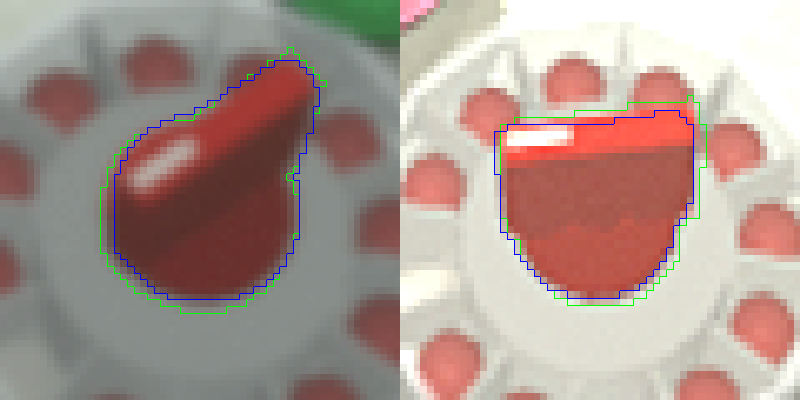

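Both fits agree: the knob is near (0.541, 0.2435) with yaw about -0.19 rad. I'll move above it and refine with the wrist camera.

Emit:
{"op": "apply_moves", "data": {"motion": [{"xyz": [-30,-14,0],"twist": 0,"fingers": -1},{"xyz": [-50,-23,0],"twist": 0,"fingers": -1},{"xyz": [-50,-23,0],"twist": 0,"fingers": -1},{"xyz": [-50,-23,0],"twist": -0.06,"fingers": -1},{"xyz": [-50,-23,0],"twist": -0.06,"fingers": -1}]}}

```text
time_s: 1.23
eef_pos: [0.3729, 0.4016, 0.2506]
ee_rot: [[-0.982, 0.187, 0.001], [0.187, 0.982, 0.0], [-0.0, 0.001, -1.0]]
wrist_force: [0.9, 0.8, -0.8]
opening: 0.0854
```

Emit:
{"op": "apply_moves", "data": {"motion": [{"xyz": [-50,-23,0],"twist": 0,"fingers": -1},{"xyz": [-50,-23,0],"twist": 0,"fingers": -1},{"xyz": [-50,-23,0],"twist": 0,"fingers": -1},{"xyz": [-30,-14,0],"twist": 0,"fingers": -1},{"xyz": [0,0,0],"twist": 0,"fingers": -1}]}}

```text
time_s: 1.85
eef_pos: [0.5344, 0.2857, 0.2498]
ee_rot: [[-0.981, 0.192, -0.0], [0.192, 0.981, -0.0], [0.0, -0.0, -1.0]]
wrist_force: [-0.3, 0.5, -0.2]
opening: 0.0856
```

```bash
python3 - <<'E'
from bench import *
import cv2,numpy as np
s=state();print(s['time_s'],s['eef_pos'],s['ee_rot'],s['q'],s['wrist_force'])
im=get_image('wrist');cv2.imwrite('pics/w1.png',im[:,:,::-1].copy())
E
```

```text
1.85 [0.53441059 0.28574279 0.24977086] [[-9.81460395e-01  1.91664654e-01 -3.91763670e-04]
 [ 1.91664755e-01  9.81460425e-01 -2.37527632e-04]
 [ 3.38974886e-04 -3.08211252e-04 -9.99999895e-01]] [ 2.75545956e-01  1.23114174e-01  1.16616905e-01  1.56474067e+00
 -1.21979273e-04  4.68404010e-01] [-0.27602842  0.45668549 -0.20739995]
```

View pics/w1.png

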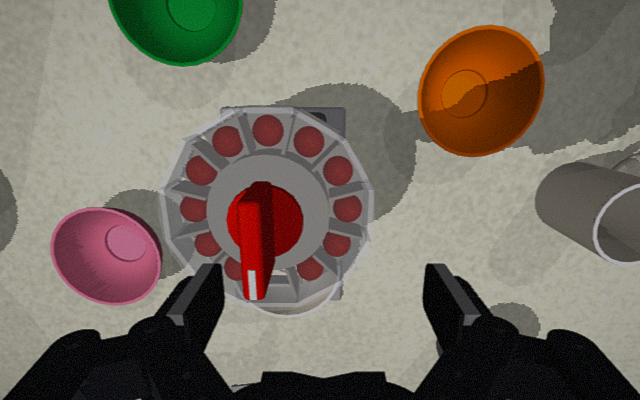

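The wrist view shows the red knob at about (262,225), with the pointer end at (252,285) towards the outlet. Next I'll fit its pose in this view.

```bash
python3 - <<'E'
from fit import *
box=(210,165,110,150);x0,y0,w,h=box
c=camera_info('wrist');im=get_image('wrist')
T=trace('red_knob','wrist');print([(t['conf'],t['location'],t['region'].sum()) for t in T])
cr,s=mask(im,*box)
col=(s>.72)
k,lab,st,ce=cv2.connectedComponentsWithStats(col.astype(np.uint8));col=(lab==1+np.argmax(st[1:,4])).astype(np.uint8)
col=cv2.morphologyEx(cv2.copyMakeBorder(col,20,20,20,20,0),cv2.MORPH_CLOSE,np.ones((9,9)))[20:-20,20:-20]
tr=T[0]['region'][y0:y0+h,x0:x0+w].astype(np.uint8)
p0=np.array([.5405,.2435,-.19])
for nm,m in(('col',col),('trace',tr)):
    def cost(p):return np.abs(sil(c,p,*box)-m).sum()
    best=None
    for da in(-.15,0,.15):
        q=p0+[0,0,da]
        r=minimize(cost,q,method='Nelder-Mead',options=dict(initial_simplex=np.array([q,q+[.006,0,0],q+[0,.006,0],q+[0,0,.1]])))
        if best is None or r.fun<best.fun:best=r
    print(nm,best.x,best.fun,m.sum())
    o=cv2.resize(cr[:,:,::-1].astype(np.uint8),(440,600),interpolation=0) if nm=='col' else o
    if nm=='col':
      for kk,cl in(((sil(c,best.x,*box)>.5).astype(np.uint8),(0,255,0)),(col,(255,0,0))):
        cs,_=cv2.findContours(cv2.resize(kk,(440,600),interpolation=0),0,2);cv2.drawContours(o,cs,-1,cl,1)
cv2.imwrite('pics/wf1.png',o)
E
```

```text
[(0.79, [259.0, 228.2], np.int64(5690))]
col [ 0.53789937  0.24234288 -0.26799126] 588.1960784313725 5567
trace [ 0.53777749  0.24254351 -0.25527323] 494.33333333333326 5690
```

View pics/wf1.png

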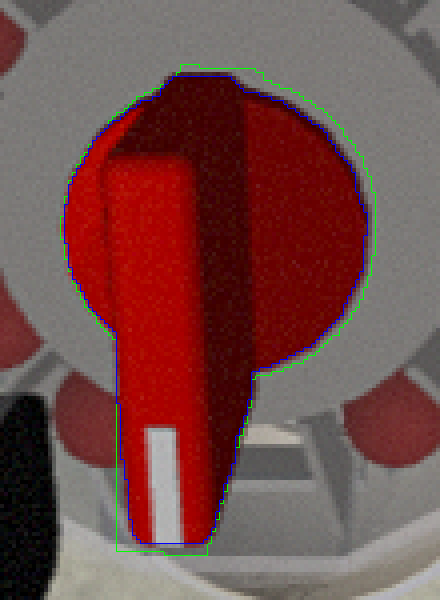

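```bash
python3 - <<'E'
from fit import *
c=camera_info('wrist')
def bp(u,z):
    u=np.array(u)/4+[209.5,164.5]
    R=c['world_to_cam'][:3,:3];t=c['world_to_cam'][:3,3]
    d=R.T@np.linalg.inv(c['camera_matrix'])@[*u,1];o=-R.T@t
    return o+d*(z-o[2])/d[2]
def show(n,A,B): print(n,(A+B)/2,np.linalg.norm(A-B),np.arctan2(*(B-A)[1::-1]))
show('mid',bp((152,156),.192),bp((173,545),.192))
show('left',bp((107,165),.192),bp((132,535),.192))
show('right',bp((195,165),.192),bp((212,535),.192))
show('mark',bp((160,430),.192),bp((167,545),.192))
show('disc',bp((64,225),.143),bp((368,225),.143))
show('disctopbot',bp((215,76),.143),bp((215,376),.143))
E
```

```text
mid [0.53643089 0.24354541 0.192     ] 0.06275201403045817 -0.20525931521944407
left [0.53503135 0.23743601 0.192     ] 0.05965724656744955 -0.2024478800026599
right [0.53734117 0.24947295 0.192     ] 0.059657961835665706 -0.20347362607479175
mark [0.55726638 0.238222   0.192     ] 0.019814760728177665 -0.2006400904364973
disc [0.53423925 0.24373725 0.143     ] 0.054631811815608555 1.3812040105434924
disctopbot [0.53538984 0.24326778 0.143     ] 0.05786476441516746 -0.24255270132186468
```

Emit:
{"op": "apply_moves", "data": {"motion": [{"xyz": [-12,-41,0],"twist": 0.01,"fingers": -1},{"xyz": [0,0,0],"twist": 0,"fingers": -1},{"xyz": [0,0,25],"twist": 0,"fingers": -1},{"xyz": [0,0,30],"twist": 0,"fingers": -1},{"xyz": [0,0,21],"twist": 0,"fingers": -1}]}}

```text
time_s: 2.62
eef_pos: [0.5358, 0.2463, 0.1732]
ee_rot: [[-0.98, 0.197, -0.001], [0.197, 0.98, 0.0], [0.001, 0.0, -1.0]]
wrist_force: [0.9, 0.4, -0.6]
opening: 0.0857
```

Emit:
{"op": "apply_moves", "data": {"motion": [{"xyz": [0,0,0],"twist": 0,"fingers": -1}]}}

```text
time_s: 2.75
eef_pos: [0.5352, 0.2459, 0.1729]
ee_rot: [[-0.98, 0.197, -0.003], [0.197, 0.98, -0.0], [0.003, -0.001, -1.0]]
wrist_force: [-0.5, 0.3, 0.1]
opening: 0.0856
```

```bash
python3 - <<'E'
from bench import *
import cv2
s=state();print(s['time_s'],s['eef_pos'],s['wrist_force'])
im=get_image('wrist');cv2.imwrite('pics/w2.png',im[:,:,::-1].copy())
E
```

```text
2.75 [0.53524808 0.24590515 0.17286262] [-0.50579118  0.31212764  0.09669666]
```

View pics/w2.png

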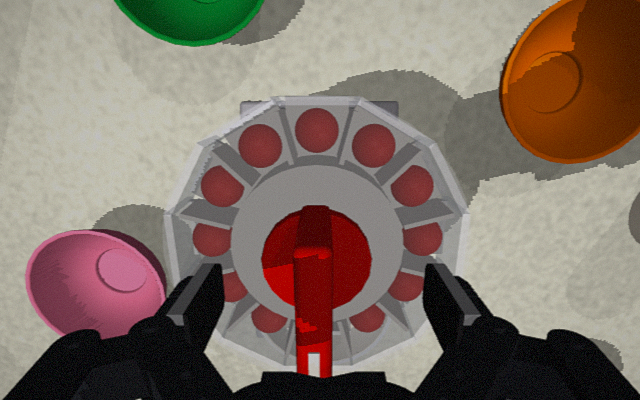

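The paddle sits about 2–3 mm off the finger midline (paddle col 314, fingers mid 324). I'll correct that, then close gently.

Emit:
{"op": "apply_moves", "data": {"motion": [{"xyz": [-3,-2.5,0],"twist": 0,"fingers": -1},{"xyz": [0,0,0],"twist": 0,"fingers": -1},{"xyz": [0,0,0],"twist": 0,"fingers": 0.3}], "grip_force": 30}}

```text
time_s: 3.18
eef_pos: [0.5398, 0.2419, 0.175]
ee_rot: [[-0.98, 0.199, 0.001], [0.199, 0.98, 0.0], [-0.001, 0.0, -1.0]]
wrist_force: [-0.1, 0.2, 0.1]
opening: 0.0697
```

```bash
python3 - <<'E'
from bench import *
import cv2
s=state();print(s['time_s'],s['eef_pos'],s['wrist_force'],s['opening'])
im=get_image('wrist');cv2.imwrite('pics/w3.png',im[:,:,::-1].copy())
E
```

```text
3.175 [0.53976001 0.24186898 0.17496119] [-0.13615931  0.24532653  0.12220732] 0.06974642625211128
```

View pics/w3.png

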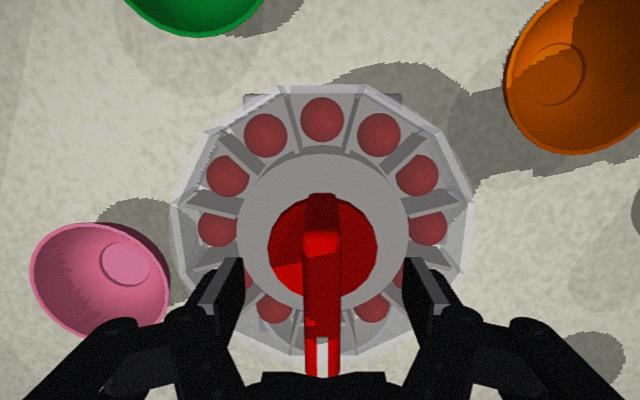

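The paddle (col 322) is now centred between the fingers (mid 323). Closing.

Emit:
{"op": "apply_moves", "data": {"motion": [{"xyz": [0,0,0],"twist": 0,"fingers": 1},{"xyz": [0,0,0],"twist": 0,"fingers": 1},{"xyz": [0,0,0],"twist": 0,"fingers": 1},{"xyz": [0,0,0],"twist": 0,"fingers": 1},{"xyz": [0,0,0],"twist": 0,"fingers": 1}], "grip_force": 30}}

```text
time_s: 3.85
eef_pos: [0.5393, 0.2415, 0.1744]
ee_rot: [[-0.98, 0.199, -0.0], [0.199, 0.98, -0.001], [0.0, -0.001, -1.0]]
wrist_force: [-2.0, -3.7, 2.3]
opening: 0.0134
```

Emit:
{"op": "apply_moves", "data": {"motion": [{"xyz": [0,0,0],"twist": 0.1,"fingers": 1},{"xyz": [0,0,0],"twist": 0.1,"fingers": 1},{"xyz": [0,0,0],"twist": 0.1,"fingers": 1},{"xyz": [0,0,0],"twist": 0.1,"fingers": 1},{"xyz": [0,0,0],"twist": 0.12,"fingers": 1}]}}

```text
time_s: 4.47
eef_pos: [0.5392, 0.2412, 0.1746]
ee_rot: [[-0.752, 0.659, -0.0], [0.659, 0.752, -0.002], [-0.001, -0.001, -1.0]]
wrist_force: [-3.9, -9.1, 5.8]
opening: 0.0139
```

Emit:
{"op": "apply_moves", "data": {"motion": [{"xyz": [0,0,0],"twist": 0,"fingers": 1},{"xyz": [0,0,0],"twist": 0,"fingers": 1},{"xyz": [0,0,0],"twist": 0,"fingers": 1}]}}

```text
time_s: 4.85
eef_pos: [0.5393, 0.2412, 0.1746]
ee_rot: [[-0.755, 0.655, 0.0], [0.655, 0.755, -0.002], [-0.002, -0.002, -1.0]]
wrist_force: [-2.6, -9.2, 4.2]
opening: 0.0139
```

```bash
python3 - <<'E'
from bench import *
import cv2,numpy as np
s=state();print(s['time_s'],s['eef_pos'],s['wrist_force'],s['moment'],s['opening'],np.arctan2(s['ee_rot'][1][0],s['ee_rot'][0][0]))
a=get_image('side')[185:335,240:390];b=get_image('wrist')
cv2.imwrite('pics/m1.png',np.hstack([cv2.resize(a,(400,400)),cv2.resize(b[:,120:520],(400,400))])[:,:,::-1])
E
```

```text
4.85 [0.53925449 0.24116672 0.1746087 ] [-2.59155958 -9.21970792  4.1664189 ] [-1.8034785   0.47270054  3.86207728] 0.013882462588878073 2.4268159886576464
```

View pics/m1.png

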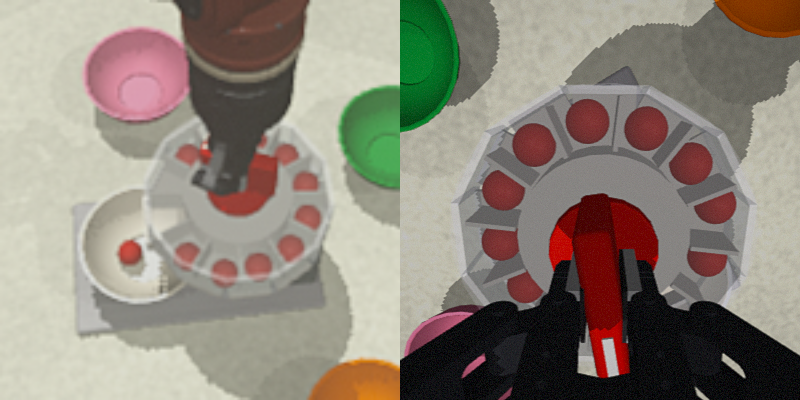

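One chocolate is in the bowl, and the paddle lags the jaws by a few degrees. On to the second click, with a firmer grip.

Emit:
{"op": "apply_moves", "data": {"motion": [{"xyz": [0,0,0],"twist": 0.1,"fingers": 1},{"xyz": [0,0,0],"twist": 0.1,"fingers": 1},{"xyz": [0,0,0],"twist": 0.1,"fingers": 1},{"xyz": [0,0,0],"twist": 0.1,"fingers": 1},{"xyz": [0,0,0],"twist": 0.12,"fingers": 1}], "grip_force": 45}}

```text
time_s: 5.58
eef_pos: [0.5373, 0.2415, 0.1752]
ee_rot: [[-0.354, 0.935, -0.002], [0.935, 0.354, -0.007], [-0.006, -0.004, -1.0]]
wrist_force: [-11.5, -26.6, 13.5]
opening: 0.0152
```

Emit:
{"op": "apply_moves", "data": {"motion": [{"xyz": [0,0,0],"twist": 0,"fingers": 1},{"xyz": [0,0,0],"twist": 0,"fingers": 1},{"xyz": [0,0,0],"twist": 0,"fingers": 1}]}}

```text
time_s: 5.95
eef_pos: [0.5375, 0.2414, 0.1751]
ee_rot: [[-0.359, 0.934, -0.001], [0.934, 0.358, -0.008], [-0.007, -0.004, -1.0]]
wrist_force: [-9.7, -26.8, 11.2]
opening: 0.0151
```

```bash
python3 - <<'E'
from bench import *
import cv2,numpy as np
s=state();print(s['time_s'],s['eef_pos'],s['wrist_force'],s['moment'],s['opening'],np.arctan2(s['ee_rot'][1][0],s['ee_rot'][0][0]))
a=get_image('side')[185:335,240:390];b=get_image('wrist')
cv2.imwrite('pics/m2.png',np.hstack([cv2.resize(a,(400,400)),cv2.resize(b[:,120:520],(400,400))])[:,:,::-1])
E
```

```text
5.95 [0.53745312 0.24138326 0.17511132] [ -9.70396806 -26.79881303  11.2296298 ] [-4.52486093  1.41197747 24.29866377] 0.01509445595188773 1.9374697652879191
```

View pics/m2.png

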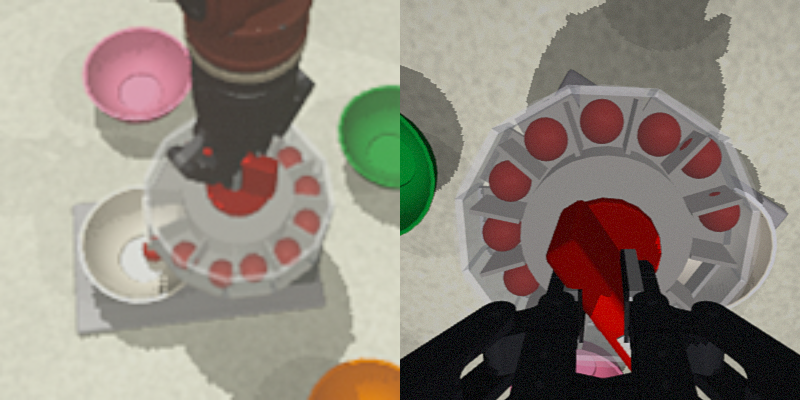

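The second chocolate hasn't dropped and the paddle lags the jaws. I need a closer look before pushing on.

```bash
python3 - <<'E'
from bench import *
import cv2,numpy as np
b=get_image('wrist')[150:400,190:450];cv2.imwrite('pics/m3.png',cv2.resize(b,(780,600)[:2] if 0 else (624,600))[:,:,::-1])
a=get_image('scene')[195:335,285:425];a2=get_image('side')[205:305,280:380]
cv2.imwrite('pics/m4.png',np.hstack([cv2.resize(np.clip(a*1.8,0,255).astype('uint8'),(400,400)),cv2.resize(a2,(400,400))])[:,:,::-1])
s=state();print(s['q'],s['joint_efforts'])
E
```

```text
[ 0.20403019  0.07442308 -0.07027767  1.42876494 -0.00741706  1.40815812] [-12.62761652 -48.54150295  50.16592383  -5.69941118   6.26056463
  24.35868859]
```

View pics/m3.png

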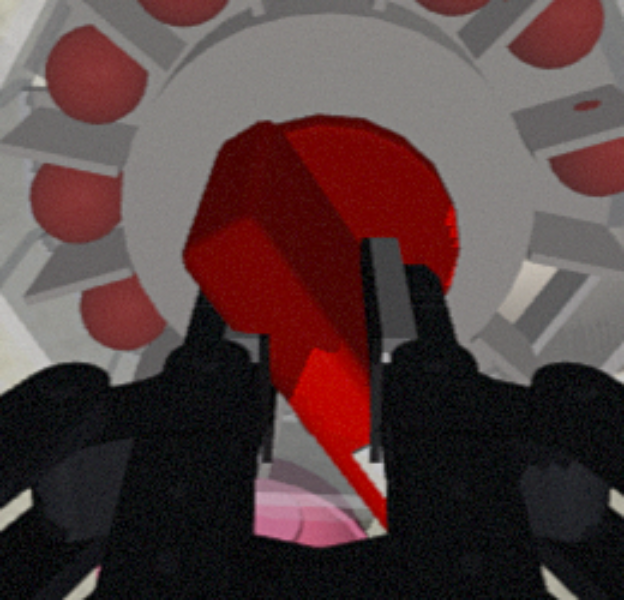

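View pics/m4.png

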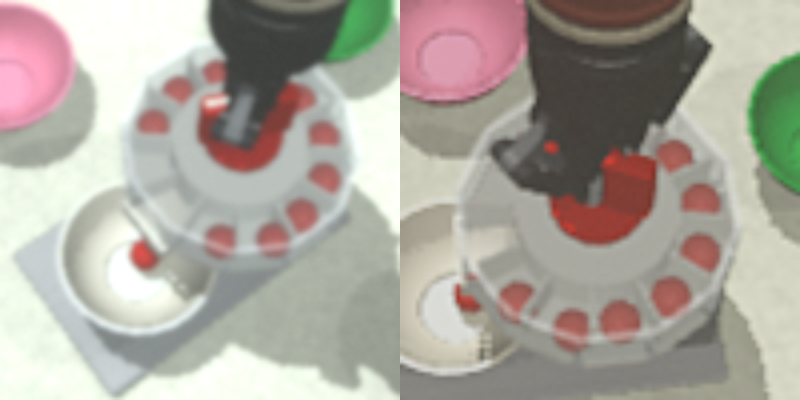

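```bash
python3 - <<'E'
from fit import *
c=camera_info('wrist')
def bp(u,z):
    u=np.array(u)/2.4+[190,150]
    R=c['world_to_cam'][:3,:3];t=c['world_to_cam'][:3,3]
    d=R.T@np.linalg.inv(c['camera_matrix'])@[*u,1];o=-R.T@t
    return o+d*(z-o[2])/d[2]
def show(n,A,B): print(n,A,B,np.linalg.norm(A-B),np.arctan2(*(B-A)[1::-1]))
show('base right edge',bp((275,125),.143),bp((362,238),.143))
show('top right edge',bp((255,220),.192),bp((295,285),.192))
show('bottom left..',bp((272,390),.192),bp((385,530),.192))
s=state();print(s['ee_rot'])
E
```

```text
base right edge [0.51830945 0.26352939 0.143     ] [0.54362062 0.24680136 0.143     ] 0.030339452957997164 -0.5839963089227889
top right edge [0.51741857 0.26550072 0.192     ] [0.52628742 0.2578679  0.192     ] 0.011701129294187011 -0.7106346635290112
bottom left.. [0.52929626 0.23982842 0.192     ] [0.55543135 0.22136616 0.192     ] 0.03199840144103967 -0.6150194241186777
[[-0.35852036  0.93352125 -0.0011111 ]
 [ 0.9334965   0.35850157 -0.00780399]
 [-0.00688686 -0.0038351  -0.99996893]]
```

The knob is stuck near 0.42 rad while the tool has turned 1.0 rad, with about 24 N·m on the wrist, so something is blocking it. I'll unwind the tool to relieve the load before anything else.

Emit:
{"op": "apply_moves", "data": {"motion": [{"xyz": [0,0,0],"twist": -0.12,"fingers": 1},{"xyz": [0,0,0],"twist": -0.12,"fingers": 1},{"xyz": [0,0,0],"twist": -0.12,"fingers": 1},{"xyz": [0,0,0],"twist": -0.12,"fingers": 1},{"xyz": [0,0,0],"twist": 0,"fingers": 1}], "grip_force": 20}}

```text
time_s: 6.82
eef_pos: [0.5378, 0.243, 0.1752]
ee_rot: [[-0.722, 0.692, -0.003], [0.692, 0.722, 0.004], [0.005, 0.001, -1.0]]
wrist_force: [-13.4, 4.5, 11.9]
opening: 0.0156
```

```bash
python3 - <<'E'
from bench import *
import cv2,numpy as np
s=state();print(s['time_s'],s['eef_pos'],s['wrist_force'],s['moment'],s['opening'],np.arctan2(s['ee_rot'][1][0],s['ee_rot'][0][0]))
b=get_image('wrist');cv2.imwrite('pics/m5.png',b[:,:,::-1].copy())
a=get_image('side')[205:305,260:380]
cv2.imwrite('pics/m6.png',cv2.resize(a,(720,600),interpolation=2)[:,:,::-1])
E
```

```text
6.825 [0.53784812 0.24304845 0.17520629] [-13.37340988   4.50322709  11.93718701] [ 1.45303654  2.6436577  -5.06051866] 0.015584727773702959 2.3770634734927736
```

View pics/m5.png

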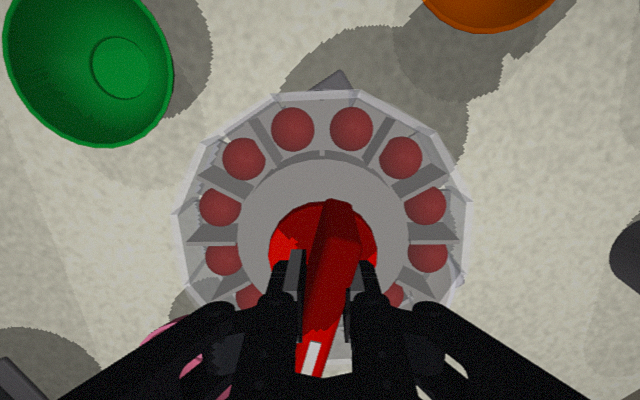

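View pics/m6.png

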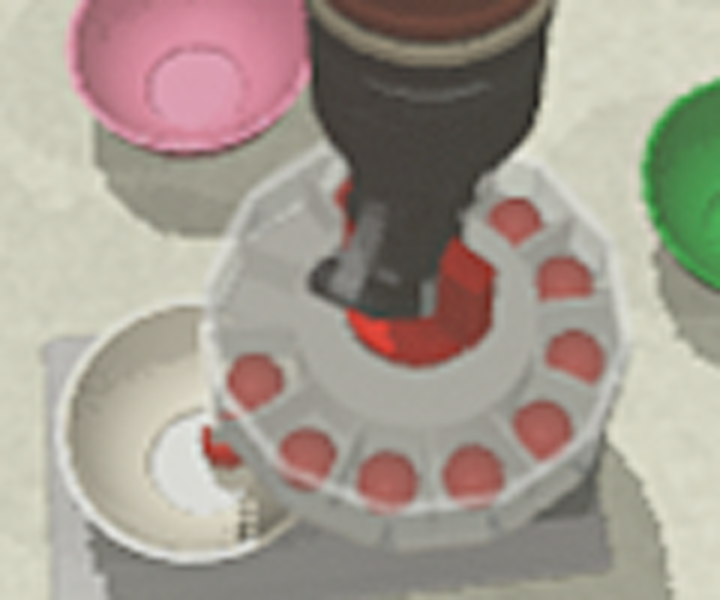

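The paddle now leads the jaws by about 0.2 rad. I'll realign to zero torque and release, then see where it settles.

Emit:
{"op": "apply_moves", "data": {"motion": [{"xyz": [0,0,0],"twist": 0.1,"fingers": 1},{"xyz": [0,0,0],"twist": 0,"fingers": 1}], "grip_force": 20}}

```text
time_s: 7.18
eef_pos: [0.5379, 0.2433, 0.175]
ee_rot: [[-0.65, 0.76, -0.003], [0.76, 0.65, 0.004], [0.004, 0.0, -1.0]]
wrist_force: [-12.4, 4.5, 10.3]
opening: 0.0155
```

```bash
python3 - <<'E'
from bench import *
import cv2,numpy as np
s=state();print(s['time_s'],s['eef_pos'],s['wrist_force'],s['moment'],s['opening'],np.arctan2(s['ee_rot'][1][0],s['ee_rot'][0][0]))
b=get_image('wrist')[150:400,190:450];cv2.imwrite('pics/m7.png',cv2.resize(b,(624,600))[:,:,::-1])
E
```

```text
7.175 [0.53790569 0.24330062 0.17504762] [-12.38549766   4.48754034  10.27674292] [ 1.37907704  2.28983716 -2.36870438] 0.015535278274554669 2.2784942819213683
```

View pics/m7.png

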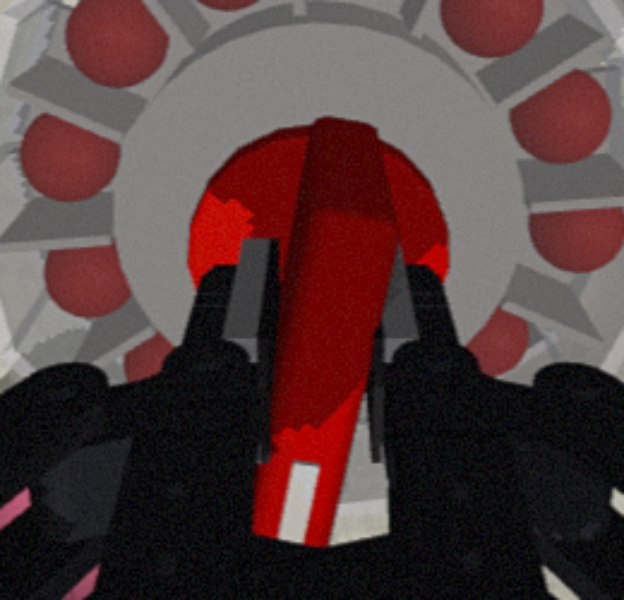

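```bash
cat > bp.py <<'E'
from fit import *
def show(n,c,sc,off,a,b,z):
    def bp(u):
        u=np.array(u)/sc+off
        R=c['world_to_cam'][:3,:3];t=c['world_to_cam'][:3,3]
        d=R.T@np.linalg.inv(c['camera_matrix'])@[*u,1];o=-R.T@t
        return o+d*(z-o[2])/d[2]
    A,B=bp(a),bp(b);y=np.arctan2(*(B-A)[1::-1])
    print(n,A[:2].round(4),B[:2].round(4),np.linalg.norm(A-B).round(4),'yaw',y.round(3),'knob',(-.203-y).round(3))
E
python3 - <<'E'
from bp import *
c=camera_info('wrist')
f=lambda n,a,b,z:show(n,c,2.4,[190,150],a,b,z)
f('mark',(306,463),(290,542),.192)
f('topL',(318,208),(256,535),.192)
f('topR',(397,225),(328,545),.192)
f('baseL',(307,135),(285,260),.143)
f('mid',(357,212),(290,542),.192)
E
```

```text
mark [0.5433 0.2325] [0.5513 0.2191] 0.0157 yaw -1.034 knob 0.831
topL [0.5166 0.2666] [0.5462 0.2166] 0.0581 yaw -1.036 knob 0.833
topR [0.5268 0.2719] [0.5563 0.2226] 0.0575 yaw -1.03 knob 0.827
baseL [0.5185 0.2609] [0.5328 0.2369] 0.028 yaw -1.032 knob 0.829
mid [0.5211 0.2697] [0.5513 0.2191] 0.0589 yaw -1.034 knob 0.831
```

The knob measures 0.83 rad now, so it moved cw as the load eased. I'll align the jaws with it and continue in small steps, checking the angle each time.

Emit:
{"op": "apply_moves", "data": {"motion": [{"xyz": [0,0,0],"twist": 0.1,"fingers": 1},{"xyz": [0,0,0],"twist": 0.08,"fingers": 1},{"xyz": [0,0,0],"twist": 0,"fingers": 1}], "grip_force": 20}}

```text
time_s: 7.6
eef_pos: [0.5382, 0.2428, 0.1747]
ee_rot: [[-0.506, 0.863, -0.002], [0.863, 0.506, 0.002], [0.002, -0.001, -1.0]]
wrist_force: [-8.8, 2.5, 6.7]
opening: 0.0139
```

```bash
cat > look.py <<'E'
from bench import *
import cv2,numpy as np,sys
s=state();y=np.arctan2(s['ee_rot'][1][0],s['ee_rot'][0][0])
print(s['time_s'],s['eef_pos'],s['wrist_force'],s['moment'],s['opening'],'toolturn',2.9385-y)
b=get_image('wrist')[150:400,190:450]
a=get_image('side')[235:315,255:335]
n=sys.argv[1]
cv2.imwrite(f'pics/{n}.png',np.hstack([cv2.resize(b,(416,400)),cv2.resize(a,(384,400))])[:,:,::-1])
E
python3 look.py n1
```

```text
7.6 [0.53823819 0.24280605 0.17473969] [-8.81911692  2.48796074  6.748624  ] [ 0.29403813  1.67749147 -0.40537103] 0.01391733909021352 toolturn 0.8372368145616029
```

View pics/n1.png

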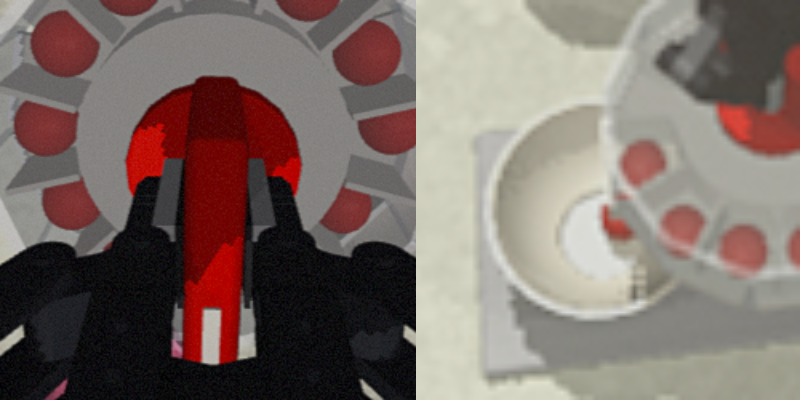

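The jaws and paddle are aligned at 0.84 rad. Small step on.

Emit:
{"op": "apply_moves", "data": {"motion": [{"xyz": [0,0,0],"twist": 0.05,"fingers": 1},{"xyz": [0,0,0],"twist": 0.05,"fingers": 1},{"xyz": [0,0,0],"twist": 0,"fingers": 1}], "grip_force": 25}}

```text
time_s: 8.07
eef_pos: [0.5384, 0.2424, 0.1748]
ee_rot: [[-0.419, 0.908, -0.002], [0.908, 0.419, 0.001], [0.001, -0.001, -1.0]]
wrist_force: [-7.4, -1.4, 6.6]
opening: 0.0137
```

```bash
python3 look.py n2
```

```text
8.075 [0.5383768  0.24243242 0.17475904] [-7.41576866 -1.43153515  6.62774247] [-0.29847026  1.42681274  1.16151504] 0.013656913033660135 toolturn 0.9349554840883343
```

View pics/n2.png

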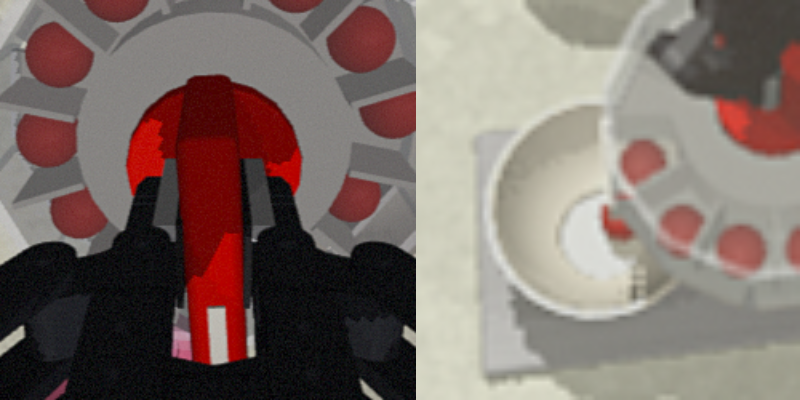

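```bash
python3 - <<'E'
from fit import *
for n,off in(('side',(240,205,120,110)),('scene',(285,195,140,140))):
    im=get_image(n);c=camera_info(n);x0,y0,w,h=off;sc=400/h
    o=np.clip(im[y0:y0+h,x0:x0+w]*(1.8 if n=='scene' else 1),0,255).astype('uint8')[:,:,::-1]
    o=cv2.resize(o,None,fx=sc,fy=sc,interpolation=2)
    for k in range(0,12):
        a=-.203+(k-1.59)*np.pi/6
        u=proj(c,np.array([[.538+.062*np.cos(a),.2433+.062*np.sin(a),.11]]))[0]
        p=((u-[x0,y0]+.5)*sc).astype(int)
        cv2.putText(o,str(k),tuple(int(v) for v in p),0,.4,(0,0,255) if 0 else (255,0,0),1)
    cv2.imwrite(f'pics/q_{n}.png',o)
a=cv2.imread('pics/q_side.png');b=cv2.imread('pics/q_scene.png');cv2.imwrite('pics/q.png',cv2.resize(np.hstack([a,b]),(800,int(400*800/(a.shape[1]+b.shape[1])))))
E
```

```text
(no output)
```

View pics/q.png

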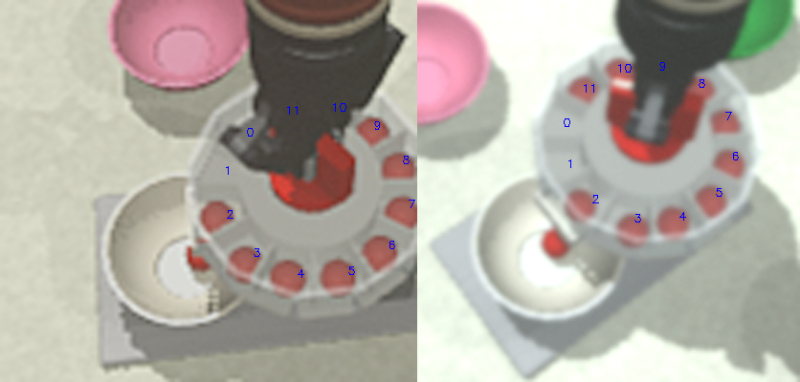

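```bash
python3 - <<'E'
from bp import *
c=camera_info('wrist')
f=lambda n,a,b,z:show(n,c,1.6,[190,150],a,b,z)
f('mark',(216,308),(219,363),.192)
f('topL',(181,145),(192,358),.192)
f('topR',(238,145),(246,358),.192)
E
```

```text
mark [0.5429 0.2319] [0.5504 0.2176] 0.0161 yaw -1.091 knob 0.888
topL [0.5187 0.2665] [0.5438 0.2162] 0.0562 yaw -1.108 knob 0.905
topR [0.5296 0.2715] [0.5557 0.2217] 0.0562 yaw -1.089 knob 0.886
```

The knob is at about 0.89 rad and following. Another gentle step.

Emit:
{"op": "apply_moves", "data": {"motion": [{"xyz": [0,0,0],"twist": 0.04,"fingers": 1},{"xyz": [0,0,0],"twist": 0.04,"fingers": 1},{"xyz": [0,0,0],"twist": 0,"fingers": 1}], "grip_force": 25}}

```text
time_s: 8.65
eef_pos: [0.5382, 0.2425, 0.1749]
ee_rot: [[-0.348, 0.937, -0.002], [0.937, 0.348, 0.0], [0.001, -0.001, -1.0]]
wrist_force: [-8.1, -2.3, 8.0]
opening: 0.0137
```

```bash
python3 look.py n3
```

```text
8.65 [0.5382114  0.24251867 0.1748531 ] [-8.14637017 -2.33773197  8.00465966] [-0.48560745  1.57585253  3.07485686] 0.013721294222069759 toolturn 1.0119000603132078
```

View pics/n3.png

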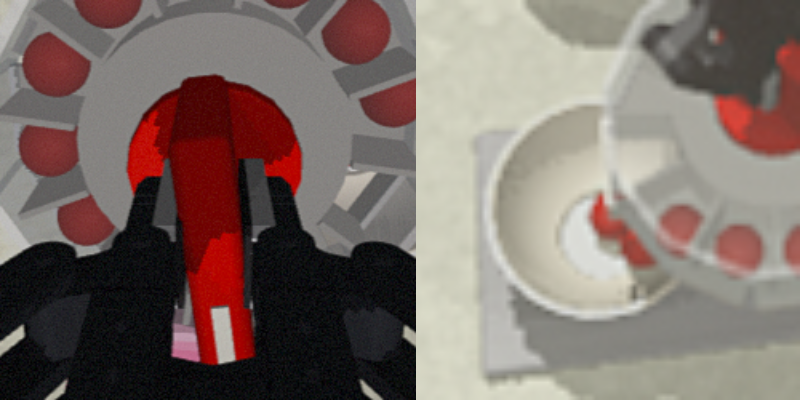

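The second chocolate is now in the bowl. The knob is at about 0.9 rad, past the midpoint of the second click. I'll ease the torque off and open so the detent can settle it.

Emit:
{"op": "apply_moves", "data": {"motion": [{"xyz": [0,0,0],"twist": -0.06,"fingers": 1},{"xyz": [0,0,0],"twist": 0,"fingers": 1}], "grip_force": 20}}

```text
time_s: 9.0
eef_pos: [0.5383, 0.2424, 0.1748]
ee_rot: [[-0.403, 0.915, -0.002], [0.915, 0.403, 0.001], [0.001, -0.001, -1.0]]
wrist_force: [-8.5, -1.6, 7.6]
opening: 0.0139
```

```bash
python3 look.py n4;python3 - <<'E'
E
```

```text
9.0 [0.53833533 0.24242562 0.17476392] [-8.52803475 -1.557736    7.6498144 ] [-0.34169558  1.51650314  1.57573402] 0.013858303748254811 toolturn 0.9528740978212262
```

View pics/n4.png

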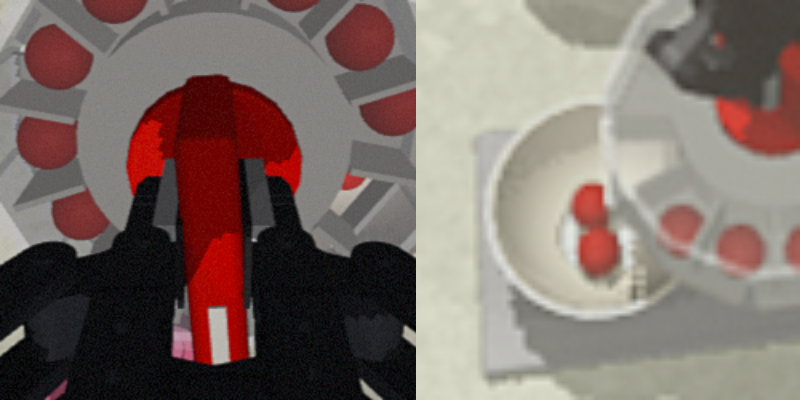

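Emit:
{"op": "apply_moves", "data": {"motion": [{"xyz": [0,0,0],"twist": -0.05,"fingers": 1},{"xyz": [0,0,0],"twist": 0,"fingers": 1},{"xyz": [0,0,0],"twist": 0,"fingers": -0.2},{"xyz": [0,0,0],"twist": 0,"fingers": -1},{"xyz": [0,0,0],"twist": 0,"fingers": -1}], "grip_force": 20}}

```text
time_s: 9.72
eef_pos: [0.5395, 0.2419, 0.1742]
ee_rot: [[-0.445, 0.896, 0.0], [0.896, 0.445, 0.0], [0.0, 0.0, -1.0]]
wrist_force: [-1.0, 0.3, 0.2]
opening: 0.0679
```

```bash
python3 look.py n5
```

```text
9.725 [0.53953887 0.24192609 0.17421925] [-1.00961608  0.28351812  0.24079134] [ 0.0277092   0.00163973 -0.01963186] 0.06794559864358281 toolturn 0.9067657365257475
```

View pics/n5.png

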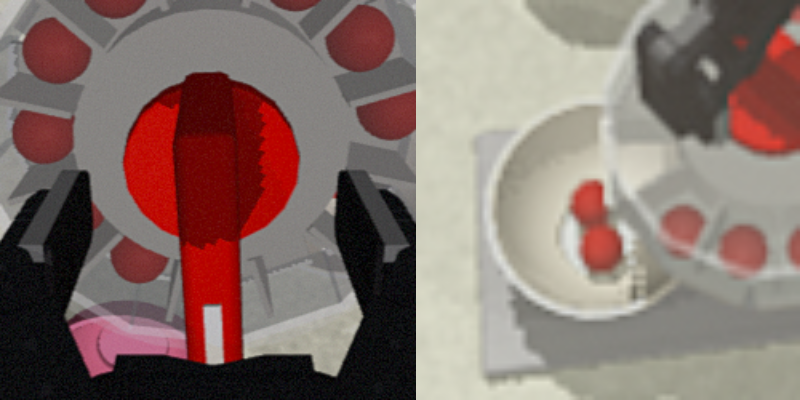

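Released. I'll open fully, go up, and measure where the knob has settled.

Emit:
{"op": "apply_moves", "data": {"motion": [{"xyz": [0,0,0],"twist": 0,"fingers": -1},{"xyz": [0,0,0],"twist": 0,"fingers": -1},{"xyz": [0,0,-30],"twist": 0,"fingers": -1},{"xyz": [0,0,-45],"twist": 0,"fingers": -1},{"xyz": [0,0,0],"twist": 0,"fingers": -1}]}}

```text
time_s: 10.45
eef_pos: [0.541, 0.2422, 0.2535]
ee_rot: [[-0.445, 0.896, 0.006], [0.896, 0.445, 0.001], [-0.002, 0.006, -1.0]]
wrist_force: [-0.1, -0.2, -0.0]
opening: 0.0854
```

```bash
python3 look.py n6
```

```text
10.45 [0.5410264  0.24221421 0.25345587] [-0.13695865 -0.18783511 -0.02700157] [0.04892226 0.04987579 0.04196735] 0.08542602130021616 toolturn 0.9066524494183033
```

View pics/n6.png

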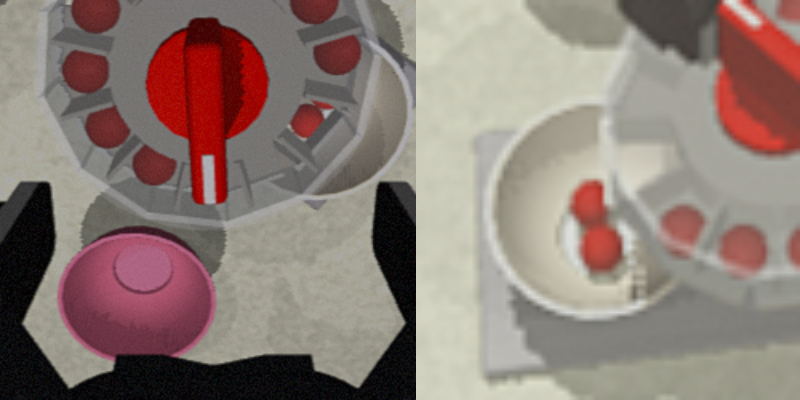

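```bash
python3 - <<'E'
from bp import *
get_image('wrist')
c=camera_info('wrist')
f=lambda n,a,b,z:show(n,c,1.6,[190,150],a,b,z)
f('mark',(208,155),(210,202),.192)
f('topL',(185,45),(193,200),.192)
f('topR',(221,45),(226,200),.192)
E
```

```text
mark [0.5399 0.2341] [0.549  0.2174] 0.0191 yaw -1.074 knob 0.871
topL [0.515  0.2671] [0.543  0.2153] 0.0589 yaw -1.075 knob 0.872
topR [0.5259 0.2725] [0.5539 0.2207] 0.0589 yaw -1.074 knob 0.871
```

The knob rests at 0.87 rad and has not snapped to 1.047, so something still holds it. I'll look at the whole drum.

Emit:
{"op": "apply_moves", "data": {"motion": [{"xyz": [-30,0,-20],"twist": 0,"fingers": -1},{"xyz": [0,0,0],"twist": 0,"fingers": -1}]}}

```text
time_s: 10.85
eef_pos: [0.5534, 0.2138, 0.2692]
ee_rot: [[-0.443, 0.896, 0.0], [0.896, 0.443, -0.0], [-0.0, 0.0, -1.0]]
wrist_force: [-0.0, 0.7, 0.2]
opening: 0.085
```

```bash
python3 - <<'E'
from bp import *
im=get_image('wrist');c=camera_info('wrist')
b=im[20:300,170:520]
cv2.imwrite('pics/r1.png',cv2.resize(b,(750,600),interpolation=2)[:,:,::-1])
a=get_image('scene')[195:335,285:425];a2=get_image('side')[205:315,260:370]
cv2.imwrite('pics/r2.png',np.hstack([cv2.resize(np.clip(a*1.8,0,255).astype('uint8'),(400,400)),cv2.resize(a2,(400,400))])[:,:,::-1])
E
```

```text
(no output)
```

View pics/r1.png

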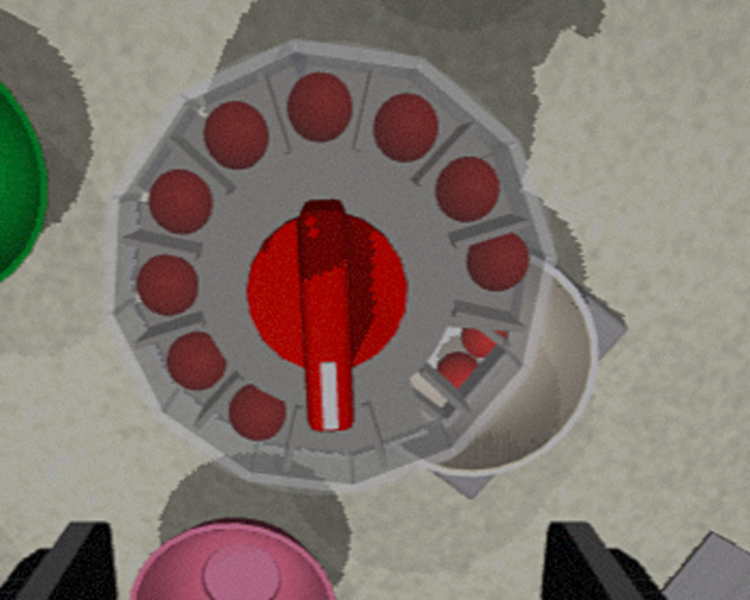

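View pics/r2.png

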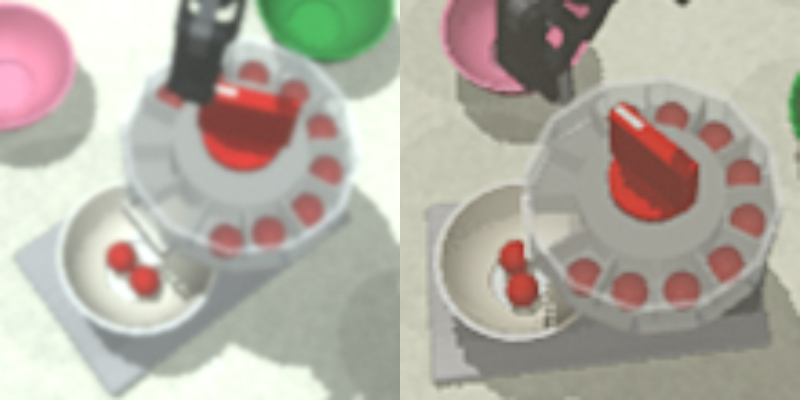

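```bash
python3 - <<'E'
from bp import *
c=camera_info('wrist')
f=lambda n,a,b,z:show(n,c,750/350,[169.8,19.8],a,b,z)
f('mark',(328,365),(331,428),.192)
f('topL',(300,215),(308,420),.192)
f('topR',(344,215),(352,420),.192)
# static cams initial foot edge / bowl direction
c=camera_info('side')
show('foot',c,3.636,[260-110-.4,204.6],(437,380),(768,342),.008)
show('foot top',c,3.636,[260-110-.4,204.6],(428,207),(437,380),.008)
im=get_image('scene');
E
```

```text
mark [0.5417 0.2337] [0.5509 0.2171] 0.019 yaw -1.065 knob 0.862
topL [0.5167 0.2673] [0.5438 0.2163] 0.0578 yaw -1.082 knob 0.879
topR [0.5271 0.2725] [0.5552 0.222 ] 0.0578 yaw -1.064 knob 0.861
foot [0.7015 0.2765] [0.4827 0.3196] 0.223 yaw 2.947 knob -3.15
foot top [0.6788 0.1517] [0.7015 0.2765] 0.1269 yaw 1.391 knob -1.594
```

```bash
python3 - <<'E'
from bp import *
c=camera_info('wrist')
def bp(u,z):
    R=c['world_to_cam'][:3,:3];t=c['world_to_cam'][:3,3]
    d=R.T@np.linalg.inv(c['camera_matrix'])@[*(np.array(u)*350/750+[169.8,19.8]),1];o=-R.T@t
    return o+d*(z-o[2])/d[2]
C=np.array([.5375,.2435])
balls=[(497,262),(467,190),(406,128),(320,107),(236,134),(181,202),(167,286),(196,361),(257,412)]
for b in balls:
  for z in(.11,):
    p=bp(b,z)[:2]-C;a=np.arctan2(p[1],p[0]);k=(a+.2)/(np.pi/6)
    print(b,np.hypot(*p).round(4),'clicks from outlet',(k%12).round(3))
print('ball px in initial w1:')
E
```

```text
(497, 262) 0.0639 clicks from outlet 1.466
(467, 190) 0.0606 clicks from outlet 2.374
(406, 128) 0.0614 clicks from outlet 3.38
(320, 107) 0.0621 clicks from outlet 4.374
(236, 134) 0.0629 clicks from outlet 5.355
(181, 202) 0.0625 clicks from outlet 6.342
(167, 286) 0.0627 clicks from outlet 7.336
(196, 361) 0.0622 clicks from outlet 8.306
(257, 412) 0.0614 clicks from outlet 9.302
ball px in initial w1:
```

Wheel and paddle are consistently at about 0.87 rad, and two chocolates lie in the bowl. The knob is simply held short of its detent. I'll regrip aligned and better centred, then ease it on to 1.047.

Emit:
{"op": "apply_moves", "data": {"motion": [{"xyz": [34,-2.5,0],"twist": -0.03,"fingers": -1},{"xyz": [0,0,0],"twist": 0,"fingers": -1},{"xyz": [0,0,30],"twist": 0,"fingers": -1},{"xyz": [0,0,40],"twist": 0,"fingers": -1},{"xyz": [0,0,22],"twist": 0,"fingers": -1}]}}

```text
time_s: 11.68
eef_pos: [0.5342, 0.2441, 0.1744]
ee_rot: [[-0.472, 0.882, -0.003], [0.882, 0.472, -0.001], [0.001, -0.003, -1.0]]
wrist_force: [-0.9, -0.3, 0.2]
opening: 0.0851
```

Emit:
{"op": "apply_moves", "data": {"motion": [{"xyz": [0,0,0],"twist": 0,"fingers": -1},{"xyz": [0,0,0],"twist": 0,"fingers": -0.2}]}}

```text
time_s: 11.92
eef_pos: [0.5358, 0.2444, 0.1783]
ee_rot: [[-0.472, 0.882, 0.001], [0.882, 0.472, 0.0], [-0.0, 0.001, -1.0]]
wrist_force: [-0.2, -0.7, -1.4]
opening: 0.0699
```

```bash
python3 look.py s1
```

```text
11.925 [0.53577459 0.2443879  0.17831799] [-0.18301007 -0.72357436 -1.3733798 ] [-0.00200235 -0.02932679  0.00380968] 0.06988688303621605 toolturn 0.8767042626626158
```

View pics/s1.png

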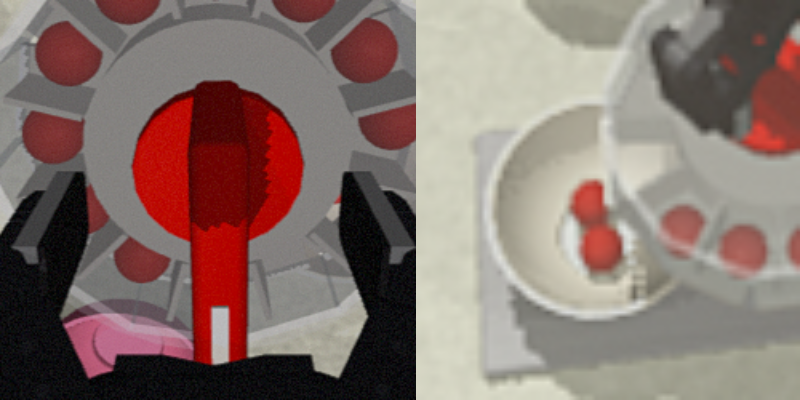

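Aligned. A 1.5 mm centring shift, then grip.

Emit:
{"op": "apply_moves", "data": {"motion": [{"xyz": [0,1.5,0],"twist": 0,"fingers": -0.2},{"xyz": [0,0,0],"twist": 0,"fingers": 1},{"xyz": [0,0,0],"twist": 0,"fingers": 1},{"xyz": [0,0,0],"twist": 0,"fingers": 1},{"xyz": [0,0,0],"twist": 0,"fingers": 1}], "grip_force": 40}}

```text
time_s: 12.65
eef_pos: [0.5369, 0.2451, 0.1775]
ee_rot: [[-0.472, 0.882, 0.001], [0.882, 0.472, 0.0], [-0.0, 0.001, -1.0]]
wrist_force: [0.2, 0.7, 1.7]
opening: 0.0136
```

Emit:
{"op": "apply_moves", "data": {"motion": [{"xyz": [0,0,0],"twist": 0.05,"fingers": 1},{"xyz": [0,0,0],"twist": 0.04,"fingers": 1},{"xyz": [0,0,0],"twist": 0,"fingers": 1}]}}

```text
time_s: 13.02
eef_pos: [0.5368, 0.2452, 0.1777]
ee_rot: [[-0.393, 0.92, 0.001], [0.92, 0.393, 0.0], [-0.0, 0.001, -1.0]]
wrist_force: [0.8, -0.1, 3.6]
opening: 0.0135
```

```bash
python3 look.py s2
```

```text
13.025 [0.5368147  0.24521327 0.1776701 ] [ 0.78098164 -0.13209529  3.55114975] [-0.04412439 -0.05687903  2.15434906] 0.013537220344537467 toolturn 0.9640747895773685
```

View pics/s2.png

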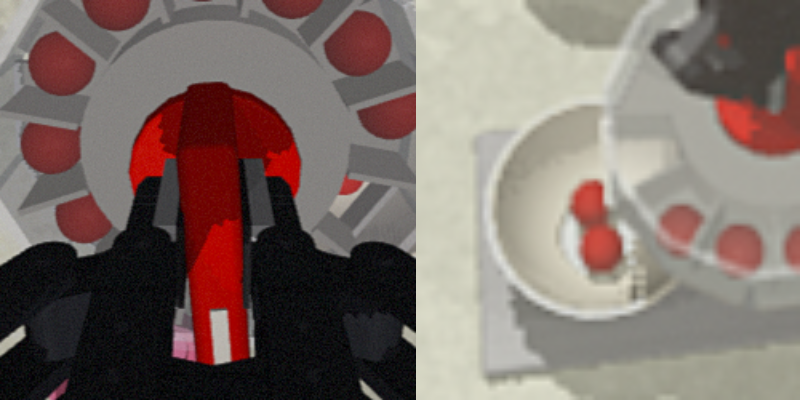

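The grip is well centred now (side forces about 0), but the knob still resists. The chocolate in the next pocket looks wedged. I'll jog back a little to free it, then look.

Emit:
{"op": "apply_moves", "data": {"motion": [{"xyz": [0,0,0],"twist": -0.08,"fingers": 1},{"xyz": [0,0,0],"twist": -0.08,"fingers": 1},{"xyz": [0,0,0],"twist": -0.06,"fingers": 1},{"xyz": [0,0,0],"twist": 0,"fingers": 1}]}}

```text
time_s: 13.62
eef_pos: [0.5365, 0.2449, 0.1775]
ee_rot: [[-0.581, 0.814, -0.0], [0.814, 0.581, 0.0], [0.0, -0.0, -1.0]]
wrist_force: [-2.7, -0.5, 5.1]
opening: 0.0133
```

```bash
python3 look.py s3; python3 - <<'E'
from bench import *
import cv2
cv2.imwrite('pics/s3w.png',get_image('wrist')[:,:,::-1].copy())
E
```

```text
13.625 [0.5365074  0.24486458 0.17752531] [-2.70926061 -0.54082078  5.06660069] [-0.16338194  0.52435817  0.03894711] 0.01332671373797367 toolturn 0.7481522428702001
```

View pics/s3.png

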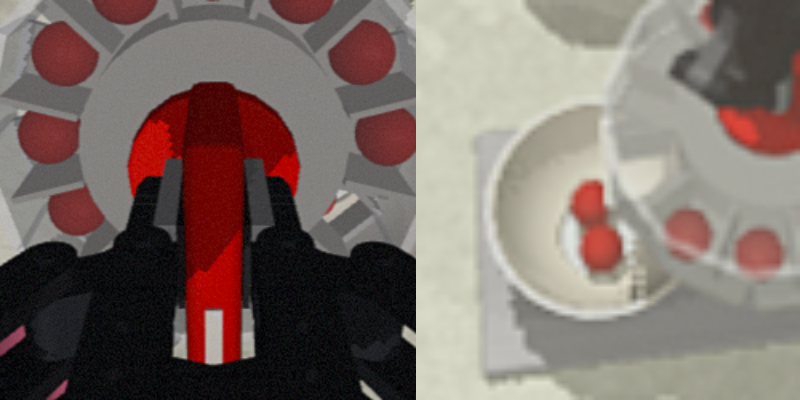

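View pics/s3w.png

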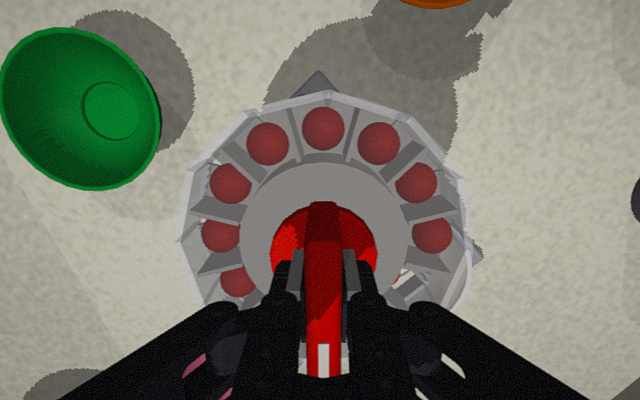

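The knob followed freely this time (moment about 0, paddle aligned at 0.75). Forward again, slowly.

Emit:
{"op": "apply_moves", "data": {"motion": [{"xyz": [0,0,0],"twist": 0.04,"fingers": 1},{"xyz": [0,0,0],"twist": 0.04,"fingers": 1},{"xyz": [0,0,0],"twist": 0.04,"fingers": 1},{"xyz": [0,0,0],"twist": 0.04,"fingers": 1}]}}

```text
time_s: 14.28
eef_pos: [0.5368, 0.2452, 0.1776]
ee_rot: [[-0.443, 0.897, 0.0], [0.897, 0.443, 0.0], [0.0, 0.0, -1.0]]
wrist_force: [-1.0, 0.9, 4.1]
opening: 0.0136
```

```bash
python3 look.py s4
```

```text
14.275 [0.53678159 0.2451512  0.17759725] [-1.00232853  0.90854317  4.06060586] [0.09342549 0.20644457 1.31363382] 0.013629444086318143 toolturn 0.9089803687971085
```

View pics/s4.png

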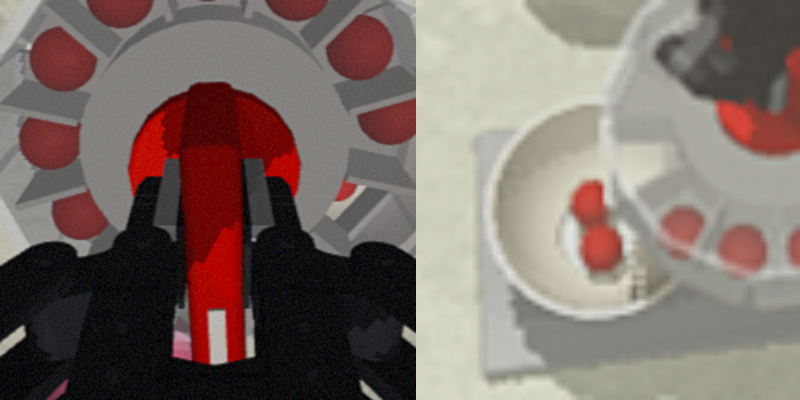

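```bash
python3 - <<'E'
from fit import *
C=(.537,.2440);K=.865
outs=[]
for n,(x0,y0,w,h),sc in(('side',(295,230,70,70),6),('scene',(320,220,95,95),4.4)):
    im=get_image(n);c=camera_info(n)
    o=np.clip(im[y0:y0+h,x0:x0+w]*(1.8 if n=='scene' else 1),0,255).astype('uint8')[:,:,::-1]
    o=cv2.resize(o,None,fx=sc,fy=sc,interpolation=2)
    r,g,b=[im[...,i].astype(float) for i in range(3)]
    m=((r-g)>40).astype(np.uint8)
    N,lab,st,ce=cv2.connectedComponentsWithStats(m)
    cs=[ce[i] for i in range(1,N) if 25<st[i,4]<160]
    for k in range(3,9):
        a=-.2+(k*np.pi/6-K)
        u=proj(c,np.array([[C[0]+.062*np.cos(a),C[1]+.062*np.sin(a),.11]]))[0]
        d=[q for q in cs if np.hypot(*(q-u))<9]
        if d:
            q=min(d,key=lambda q:np.hypot(*(q-u)))
            print(n,k,u.round(1),q.round(1),(q-u).round(1))
        p=((u-[x0,y0]+.5)*sc).astype(int);cv2.circle(o,tuple(int(v) for v in p),3,(255,0,0),-1)
    outs.append(cv2.resize(o,(400,400)))
cv2.imwrite('pics/t1.png',np.hstack(outs))
E
```

```text
side 3 [312.1 278. ] [310.  280.2] [-2.1  2.2]
side 4 [324.7 284.4] [322.7 284.3] [-2.  -0.1]
side 5 [339.2 284. ] [336.9 283.8] [-2.2 -0.2]
side 6 [351.1 276.8] [349.1 277.1] [-2.   0.3]
side 7 [357.1 265.2] [355.3 265.2] [-1.8  0. ]
side 8 [355.8 252.6] [354.1 252.4] [-1.8 -0.2]
scene 8 [388.6 226.9] [387.  231.6] [-1.6  4.7]
```

View pics/t1.png

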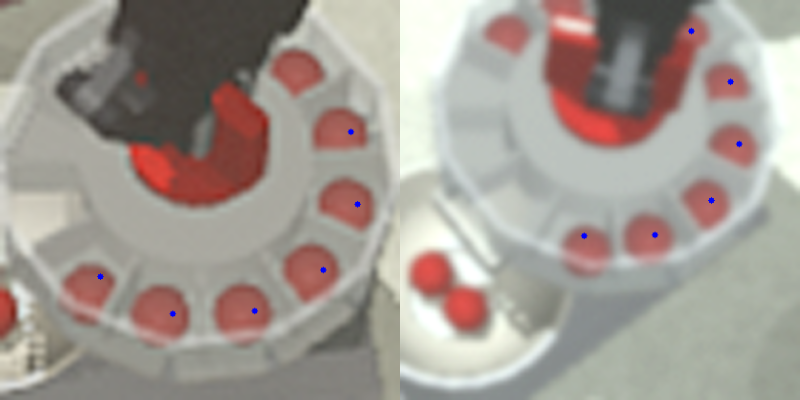

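Chocolate 3 (side view, at (310,280)) sits 2 px off its pocket position and stays put while the wheel moves, so it is wedged. I'll turn back further so the other pocket wall pushes it out of the wedge.

Emit:
{"op": "apply_moves", "data": {"motion": [{"xyz": [0,0,0],"twist": -0.1,"fingers": 1},{"xyz": [0,0,0],"twist": -0.1,"fingers": 1},{"xyz": [0,0,0],"twist": -0.1,"fingers": 1},{"xyz": [0,0,0],"twist": -0.06,"fingers": 1},{"xyz": [0,0,0],"twist": 0,"fingers": 1}]}}

```text
time_s: 15.1
eef_pos: [0.5362, 0.2444, 0.1777]
ee_rot: [[-0.728, 0.685, -0.001], [0.685, 0.728, -0.0], [0.001, -0.001, -1.0]]
wrist_force: [-6.2, 0.6, 9.5]
opening: 0.0134
```

```bash
cat > ball.py <<'E'
from fit import *
import sys
K=float(sys.argv[1]);C=(.537,.2440);n='side'
s=state();print(s['time_s'],'toolturn',2.9385-np.arctan2(s['ee_rot'][1][0],s['ee_rot'][0][0]),'mz',s['moment'][2],s['wrist_force'],s['opening'])
im=get_image(n);c=camera_info(n)
r,g=im[...,0].astype(float),im[...,1].astype(float)
N,lab,st,ce=cv2.connectedComponentsWithStats(((r-g)>40).astype(np.uint8))
cs=[(ce[i],st[i,4]) for i in range(1,N) if 25<st[i,4]<260]
for k in range(1,9):
    a=-.2+(k*np.pi/6-K)
    u=proj(c,np.array([[C[0]+.062*np.cos(a),C[1]+.062*np.sin(a),.11]]))[0]+[-2,0]
    d=[q for q in cs if np.hypot(*(q[0]-u))<8]
    if d:
        q=min(d,key=lambda q:np.hypot(*(q[0]-u)));print(k,q[0].round(1),'off',(q[0]-u).round(1),q[1])
b=get_image('wrist')[150:400,190:450]
a=im[225:305,285:365]
cv2.imwrite(f'pics/{sys.argv[2]}.png',np.hstack([cv2.resize(b,(416,400)),cv2.resize(a,(384,400),interpolation=2)])[:,:,::-1])
E
python3 ball.py 0.55 u1
```

```text
15.1 toolturn 0.5521383608280046 mz -3.346353185718834 [-6.21080195  0.57599381  9.48761308] 0.013404784158230945
3 [311.8 280.9] off [-5.4 -1.7] 50
4 [328.1 284.8] off [-3.3 -0.2] 65
5 [342.  282.1] off [-2.9  1.7] 69
6 [352.5 272.9] off [-1.   2.8] 64
7 [355.7 260. ] off [0.5 2.5] 53
8 [351.4 248. ] off [1.6 2. ] 47
```

View pics/u1.png

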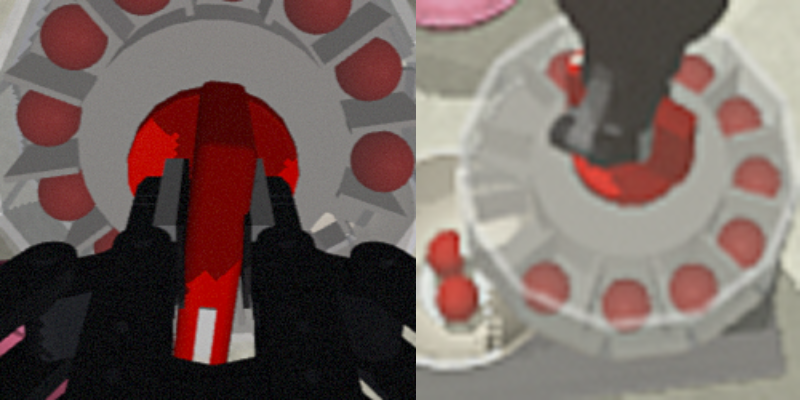

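The knob stops at about 0.69 going back too, so chocolate 3 is stuck to a fixed spot with the pocket rattling round it. I'll use the slack: firm grip and a quick forward stroke ending at about 1.07, which bounds the angle safely below the third drop (>1.31).

Emit:
{"op": "apply_moves", "data": {"motion": [{"xyz": [0,0,0],"twist": 0.13,"fingers": 1},{"xyz": [0,0,0],"twist": 0,"fingers": 1},{"xyz": [0,0,0],"twist": 0.187,"fingers": 1},{"xyz": [0,0,0],"twist": 0.187,"fingers": 1},{"xyz": [0,0,0],"twist": 0,"fingers": 1}], "grip_force": 80}}

```text
time_s: 15.82
eef_pos: [0.5375, 0.2438, 0.1779]
ee_rot: [[-0.31, 0.951, 0.002], [0.951, 0.31, -0.003], [-0.003, 0.001, -1.0]]
wrist_force: [2.1, -7.0, 5.4]
opening: 0.013
```

```bash
python3 ball.py 0.87 u2
```

```text
15.825 toolturn 1.0523957153240697 mz 1.9492442712934133 [ 2.12183915 -6.9636852   5.4422277 ] 0.01301296779524887
3 [309.6 279.9] off [-0.4  2. ] 48
4 [322.1 284.1] off [-0.5 -0.2] 66
5 [336.3 284. ] off [-0.8 -0. ] 67
6 [348.7 277.5] off [-0.3  0.6] 68
7 [355.3 265.6] off [0.2 0.3] 60
8 [354.1 252.8] off [0.2 0.1] 47
```

View pics/u2.png

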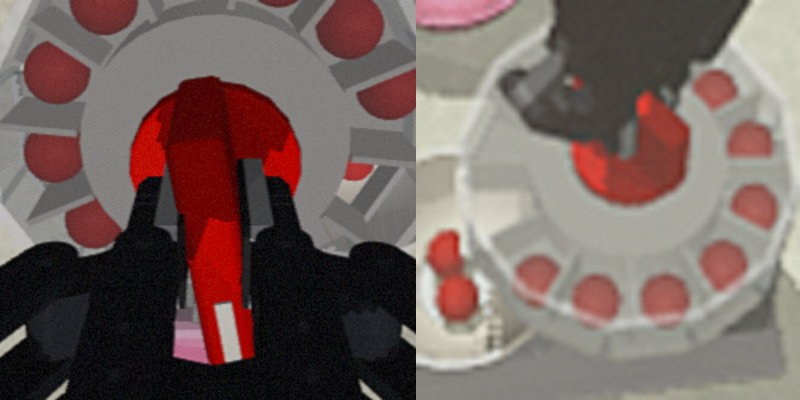

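The knob is still at 0.88. I'll re-seat the jaws flush, then apply more torque stepwise with the tool capped at about 1.22 rad. That keeps the knob below the third drop even if it lets go suddenly.

Emit:
{"op": "apply_moves", "data": {"motion": [{"xyz": [0,0,0],"twist": -0.17,"fingers": 1},{"xyz": [0,0,0],"twist": 0,"fingers": 1},{"xyz": [0,0,0],"twist": 0.12,"fingers": 1},{"xyz": [0,0,0],"twist": 0.1,"fingers": 1},{"xyz": [0,0,0],"twist": 0,"fingers": 1}], "grip_force": 50}}

```text
time_s: 16.55
eef_pos: [0.537, 0.2455, 0.1777]
ee_rot: [[-0.267, 0.964, 0.001], [0.964, 0.267, 0.0], [0.0, 0.001, -1.0]]
wrist_force: [0.3, 0.8, 5.1]
opening: 0.0129
```

Emit:
{"op": "apply_moves", "data": {"motion": [{"xyz": [0,0,0],"twist": 0.05,"fingers": 1},{"xyz": [0,0,0],"twist": 0.05,"fingers": 1},{"xyz": [0,0,0],"twist": 0,"fingers": 1}]}}

```text
time_s: 16.92
eef_pos: [0.5381, 0.2455, 0.1776]
ee_rot: [[-0.165, 0.986, 0.003], [0.986, 0.165, 0.002], [0.001, 0.003, -1.0]]
wrist_force: [7.7, 4.2, 1.4]
opening: 0.0127
```

```bash
python3 ball.py 0.87 u3
```

```text
16.925 toolturn 1.202438305340678 mz 0.10441225667366413 [7.69954759 4.1842683  1.37521275] 0.012703268816508028
2 [303.  270.8] off [0.2 4.1] 64
3 [314.3 280.9] off [4.4 3. ] 66
4 [327.8 284.9] off [5.2 0.5] 66
5 [341.9 282.2] off [ 4.9 -1.8] 70
6 [352.4 273. ] off [ 3.4 -3.9] 64
7 [355.7 260.3] off [ 0.7 -5.1] 54
8 [351.8 248.2] off [-2.1 -4.5] 49
```

View pics/u3.png

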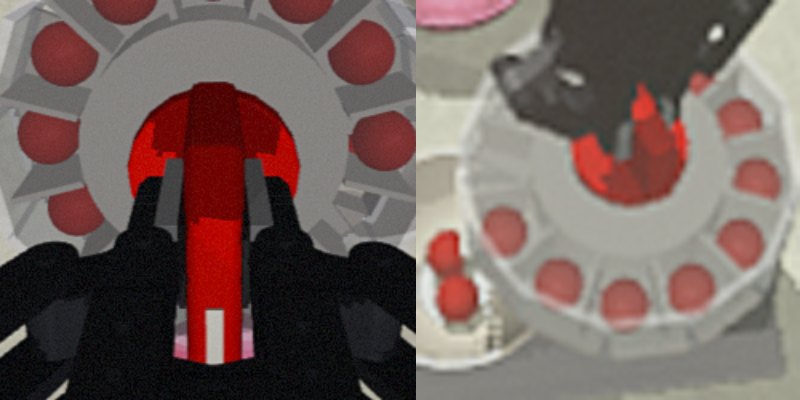

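It let go: the paddle is aligned with the tool at 1.20 rad, mz is about 0, and chocolate 3 is still in the drum. Turning back to 1.047 and releasing.

Emit:
{"op": "apply_moves", "data": {"motion": [{"xyz": [0,0,0],"twist": -0.08,"fingers": 1},{"xyz": [0,0,0],"twist": -0.07,"fingers": 1},{"xyz": [0,0,0],"twist": 0,"fingers": 1}], "grip_force": 30}}

```text
time_s: 17.4
eef_pos: [0.5376, 0.2452, 0.1777]
ee_rot: [[-0.307, 0.952, 0.002], [0.952, 0.307, 0.002], [0.001, 0.002, -1.0]]
wrist_force: [4.5, 5.0, 2.5]
opening: 0.0129
```

```bash
python3 ball.py 1.047 u4
```

```text
17.4 toolturn 1.0552680944157204 mz -2.6908237549617167 [4.45923486 5.04904067 2.52129673] 0.012854695114864962
3 [303.9 272.1] off [-2.9 -2.3] 63
4 [316.3 281.9] off [-1.6 -1. ] 65
5 [330.1 284.7] off [-2.1 -0.2] 64
6 [343.8 281.2] off [-1.6  1.3] 71
7 [353.4 271.2] off [-0.4  1.6] 65
8 [355.4 258.1] off [0.3 1.3] 53
```

View pics/u4.png

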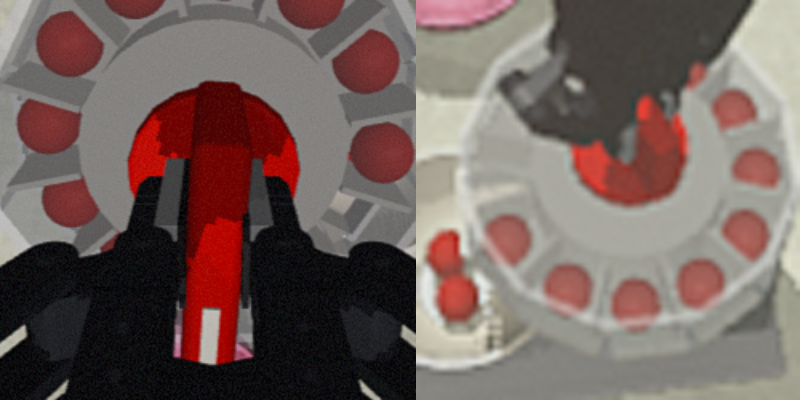

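Measuring, it is just short of the detent from the other side (about 1.12). I'll push back a little more.

Emit:
{"op": "apply_moves", "data": {"motion": [{"xyz": [0,0,0],"twist": -0.06,"fingers": 1},{"xyz": [0,0,0],"twist": -0.04,"fingers": 1},{"xyz": [0,0,0],"twist": 0,"fingers": 1}], "grip_force": 50}}

```text
time_s: 17.88
eef_pos: [0.5373, 0.2451, 0.1776]
ee_rot: [[-0.403, 0.915, 0.001], [0.915, 0.403, 0.001], [0.0, 0.001, -1.0]]
wrist_force: [3.4, 0.2, 3.5]
opening: 0.0133
```

```bash
python3 ball.py 1.047 u5
```

```text
17.875 toolturn 0.9527658774137784 mz -0.026229246722840653 [3.37524075 0.18233059 3.52485416] 0.013271487942907697
3 [306.9 275.8] off [0.1 1.3] 64
4 [320.2 283.7] off [2.3 0.8] 63
5 [334.4 284.4] off [ 2.2 -0.6] 65
6 [347.  278.8] off [ 1.6 -1.2] 65
7 [354.8 267.6] off [ 1.  -1.9] 62
8 [354.9 254.5] off [-0.2 -2.4] 53
```

View pics/u5.png

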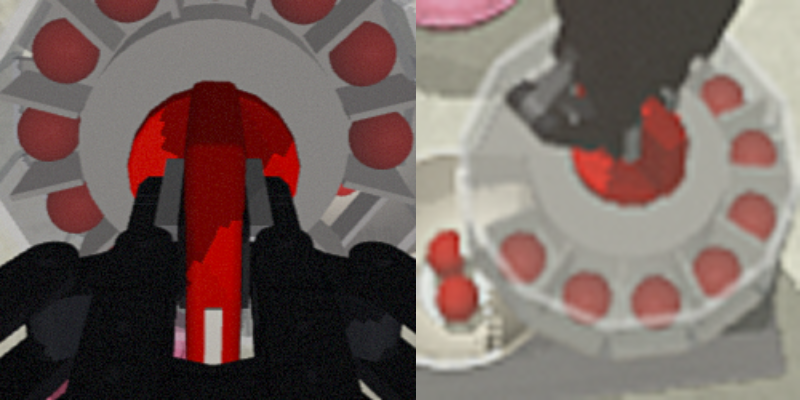

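Free again: the knob is flush at 0.95 with mz 0. Forward to 1.05, check the moment.

Emit:
{"op": "apply_moves", "data": {"motion": [{"xyz": [0,0,0],"twist": 0.05,"fingers": 1},{"xyz": [0,0,0],"twist": 0.045,"fingers": 1},{"xyz": [0,0,0],"twist": 0,"fingers": 1}], "grip_force": 40}}

```text
time_s: 18.35
eef_pos: [0.5376, 0.2451, 0.1776]
ee_rot: [[-0.316, 0.949, 0.002], [0.949, 0.316, 0.0], [-0.0, 0.002, -1.0]]
wrist_force: [7.5, 0.6, 3.4]
opening: 0.0131
```

```bash
python3 ball.py 1.047 u6
```

```text
18.35 toolturn 1.0463477756148478 mz 0.02976213977028691 [7.51020069 0.56031546 3.38139668] 0.013112606430840683
3 [306.6 275.4] off [-0.1  1. ] 54
4 [317.9 282.7] off [-0.  -0.2] 66
5 [331.9 284.7] off [-0.3 -0.3] 62
6 [345.1 280.3] off [-0.4  0.3] 69
7 [354.1 269.8] off [0.4 0.3] 61
8 [355.3 256.7] off [ 0.3 -0.1] 53
```

View pics/u6.png

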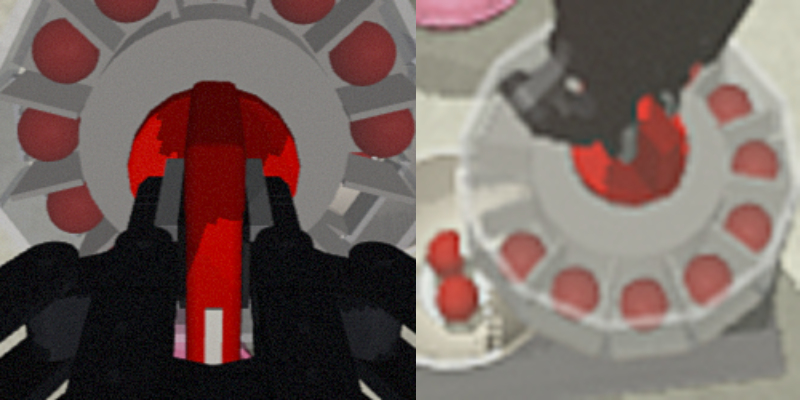

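The knob is at 1.046 rad, aligned, with no torque. Releasing and backing away.

Emit:
{"op": "apply_moves", "data": {"motion": [{"xyz": [0,0,0],"twist": 0,"fingers": 0.2},{"xyz": [0,0,0],"twist": 0,"fingers": -1},{"xyz": [0,0,0],"twist": 0,"fingers": -1},{"xyz": [0,0,0],"twist": 0,"fingers": -1},{"xyz": [0,0,-20],"twist": 0,"fingers": -1}]}}

```text
time_s: 19.08
eef_pos: [0.5357, 0.2448, 0.1965]
ee_rot: [[-0.316, 0.949, -0.003], [0.949, 0.316, -0.001], [0.0, -0.003, -1.0]]
wrist_force: [0.6, -0.2, -0.6]
opening: 0.0853
```

Emit:
{"op": "apply_moves", "data": {"motion": [{"xyz": [0,0,-40],"twist": 0,"fingers": -1},{"xyz": [0,0,-35],"twist": 0,"fingers": -1},{"xyz": [-30,0,0],"twist": 0,"fingers": -1},{"xyz": [0,0,0],"twist": 0,"fingers": -1},{"xyz": [0,0,0],"twist": 0,"fingers": -1}]}}

```text
time_s: 19.7
eef_pos: [0.5461, 0.2167, 0.273]
ee_rot: [[-0.316, 0.949, 0.0], [0.949, 0.316, 0.0], [0.0, 0.0, -1.0]]
wrist_force: [0.8, -0.1, -0.5]
opening: 0.0854
```

```bash
python3 - <<'E'
from bp import *
s=state();print(s['time_s'],s['eef_pos'],s['wrist_force'],s['opening'])
im=get_image('wrist')
cv2.imwrite('pics/v1.png',cv2.resize(im[20:300,170:520],(750,600),interpolation=2)[:,:,::-1])
cv2.imwrite('pics/v2.png',get_image('side')[:,:,::-1].copy())
E
python3 ball.py 1.047 u7
```

```text
19.7 [0.54614927 0.21674755 0.27296349] [ 0.80884481 -0.05987873 -0.47911692] 0.08535554092848831
19.8 toolturn 1.0452798207906957 mz 0.01801597821862028 [ 0.11526315 -0.27702871 -0.21427074] 0.08524139384977232
3 [306.7 275.5] off [-0.1  1. ] 60
4 [318.5 282.9] off [0.6 0. ] 65
5 [332.6 284.6] off [ 0.4 -0.3] 65
6 [345.8 280. ] off [0.3 0. ] 66
7 [354.2 269.1] off [ 0.4 -0.4] 59
8 [355.2 256.1] off [ 0.1 -0.8] 53
```

View pics/v1.png

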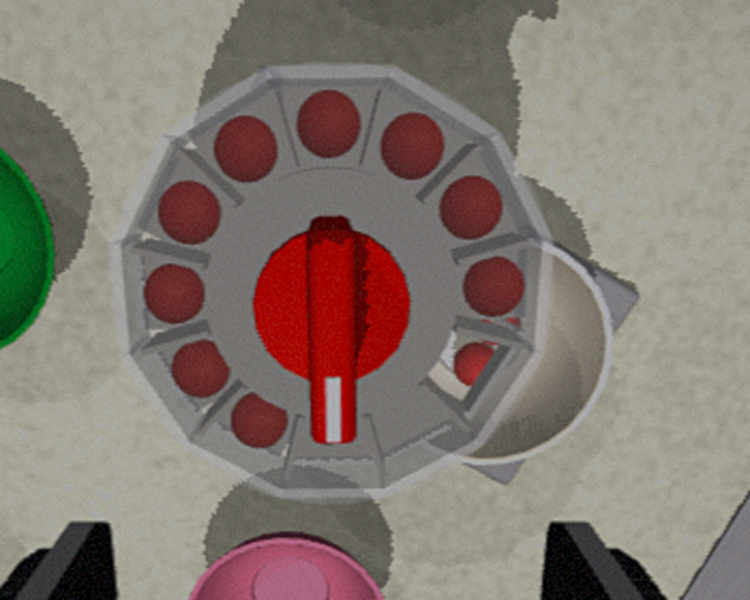

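View pics/v2.png

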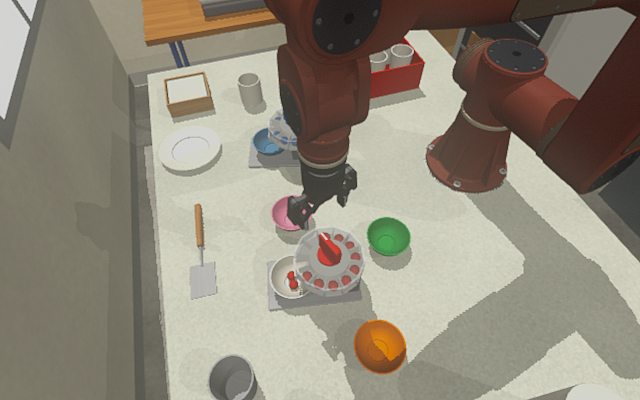

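```bash
python3 - <<'E'
from bp import *
im=get_image('wrist');c=camera_info('wrist')
f=lambda n,a,b,z:show(n,c,750/350,[169.8,19.8],a,b,z)
f('mark',(333,377),(333,442),.192)
f('topL',(307,235),(312,435),.192)
f('topR',(355,235),(356,435),.192)
# bowl drift vs start
import numpy as np
n='side';a=cv2.imread('pics/side0.png').astype(int);b=get_image(n)[:,:,::-1].astype(int)
d=np.abs(a-b).sum(2)[255:305,262:300];print('bowl/foot diff>60:',(d>60).sum(),d.size)
sc=get_image('scene');cv2.imwrite('pics/v3.png',np.clip(sc[:,:,::-1]*1.6,0,255).astype('uint8'))
E
```

```text
mark [0.5411 0.2324] [0.5475 0.2133] 0.0202 yaw -1.247 knob 1.044
topL [0.5215 0.2685] [0.5409 0.2134] 0.0584 yaw -1.232 knob 1.029
topR [0.5339 0.2727] [0.5533 0.2176] 0.0584 yaw -1.232 knob 1.029
bowl/foot diff>60: 223 1900
```

View pics/v3.png

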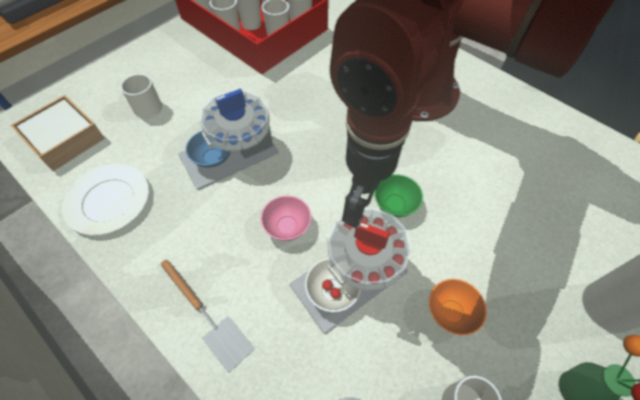

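The knob rests at 1.03–1.04 rad (two clicks), two chocolates are in the bowl, the blue dispenser and look-alikes look unchanged, and the gripper is clear. Handing in.

```bash
python3 -c "
from bench import *
print(hand_in())"
```

```text
the job is handed in; nothing more can be done
None
```

The red knob is turned clockwise two clicks and let go, two red chocolates are in the white bowl, and the job was handed in at about 20 s.

**Last checks:**
- **Knob:** it measured 1.03–1.04 rad after release, against a target of 1.047.
- **Chocolates:** two red chocolates lie in the bowl, and the third is still in the drum.
- **Surroundings:** the bowl stands on its foot where it was by eye. My pixel comparison was inconclusive, because the chocolates and shadows changed the picture. The blue dispenser and the look-alike bowls look untouched.
- **Gripper:** it is about 8 cm above the knob, touching nothing.

**What did not go smoothly:**
- **Jamming:** chocolates jammed in the drum on the way. The knob stuck at about 0.45 rad and again at about 0.87 rad. On my first release it stayed at 0.87 instead of snapping to the second click.
- **Overshoot and jogging:** I had to regrip and jog it back and forth. The knob went back to about 0.7 and briefly reached 1.20 rad, below the third drop. I then set it to 1.047 with no torque on it and released it.
- **Forces:** while it was stuck, the wrist twisting moment peaked at about 24 N·m. The wrist forces I read stayed under 35 N.
- **Third chocolate:** it sits about 1 px off its expected place, so it may still be slightly wedged.

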